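Set up the cryostat freezing station

TASK

Set up the freezing station: press the blue chuck straight down, foot first, into the sprung clamp until its foot is fully home and the jaws have closed around its neck, and only then let go of it. On the cold plate, stand the red chuck midway between the yellow post and the black post, and the green chuck in the same row, midway between the red chuck and the yellow post. The steel heat extractor goes centred on top of the red chuck, knob up, set down gently and not dropped.

Things in the scene. Friction and masses are not known exactly. Their poses are not given: they have to be found in the camera images.
- chuck_red: Red specimen chuck, 46 mm tall, round, standing upright on its foot: aluminium foot 24 mm dia (height 0-8 mm) and neck 17 mm dia (11-34 mm), red disc 38 mm dia (34-42 mm), white specimen button 28 mm dia with a flat top (42-46 mm). About 70 g. Origin: centre of the underside of the foot, z up. Grip it across the disc with the fingertips near the neck.
- chuck_green: Green specimen chuck, 46 mm tall, round, standing upright on its foot: aluminium foot 24 mm dia (height 0-8 mm) and neck 17 mm dia (11-34 mm), green disc 38 mm dia (34-42 mm), white specimen button 28 mm dia with a flat top (42-46 mm). About 70 g. Origin: centre of the underside of the foot, z up. Grip it across the disc with the fingertips near the neck.
- chuck_blue: Blue specimen chuck, 46 mm tall, round, standing upright on its foot: aluminium foot 24 mm dia (height 0-8 mm) and neck 17 mm dia (11-34 mm), blue disc 38 mm dia (34-42 mm), white specimen button 28 mm dia with a flat top (42-46 mm). About 70 g. Origin: centre of the underside of the foot, z up. Grip it across the disc with the fingertips near the neck.
- extractor: Heat extractor: steel cylinder 34 mm dia, 26 mm tall, with a thin stem and a black round knob on top, 24 mm dia (height 36-56 mm). 56 mm tall overall, about 0.2 kg. Origin: centre of its underside, z up. Grip it by the knob.
- plate: Cold plate: fixed flat aluminium slab, 100 mm (its x) by 340 mm (its y), 12 mm thick, with rows of small dark dots along its long edges and one post at each end. Origin: centre of the underside, so the top is 12 mm above it; this centre is also midway between the posts.
- post_yellow: Yellow fixed post on the cold plate, 18 mm dia, 30 mm tall, on the plate's long centre line 140 mm from its centre, at either end. Origin: centre of its underside, at the plate's top.
- post_black: Black fixed post, same as the yellow one, at the other end of the cold plate.
- clamp: Sprung clamp: fixed grey base 60 mm (its x) by 104 mm (its y), 12 mm thick; its top is the seat for a chuck's foot. Two steel jaws with brass ramps slide apart along y. Dark end blocks at y +-45 mm reach 46 mm height. Origin: centre of the underside, on the clamping axis. A chuck pressed home has its disc at 46-54 mm height. Grip it across the clamp's x so that the fingers clear the jaws.
- jaw_left (a joint): Jaw on the clamp's +y side, 26 mm wide along x. Slide in m: 0 closed and empty (lips 15 mm apart, at 23-28 mm height; ramps above widen to 32 mm apart at 44 mm), growing as it opens (at most 0.009). Pushing a foot down the ramps takes 4 to 10 N and opens each jaw about 0.0045, then the seat is a hard stop; behind the foot it closes on the neck at about 0.001.
- jaw_right (a joint): The same for the jaw on the clamp's -y side.

How it is judged:
By the outcome, as a careful person would: the job done as asked, in the order asked, and still so for the second after the job is handed in, with the robot touching nothing.
It also fails if it takes over 93 s, if anything falls off the work surface, if the arm or the gripper's body presses on something with over 40 N, if the wrist force passes 120 N, or if a joint passes its speed limit or range.

ROBOT

A 6-joint arm with a two-finger parallel gripper is mounted at the origin on the work surface. World frame = base frame: x ahead of the robot, y to its left, z up, the work surface at z = 0. Lengths are in m, angles in rad, forces in N, time in s.
With the tool pointing down it reaches from about 0.35 to 0.975 m from the base axis. Payload 4.9 kg.
Tool frame: the origin (TCP) lies midway between the tips of the shut fingers; the grasp point (between the pads) lies 19 mm behind it; z points along the fingers, y is the direction in which the jaws open and shut (so a half turn about z gives the same grasp; the last joint's range is limited). The gripper opens to 85 mm and grips with 20 to 120 N. Pads are 22 mm wide; open, the fingers measure 114 mm over their backs; the gripper's body (76 mm by 85 mm) begins 54 mm behind the grasp point. The pads swing forward as they close: fully open they stand 13 mm farther back than shut.
Start: joints at [1.085, 0.053, 1.613, -0, 1.476, -0.119], TCP at [0.224, 0.583, 0.231] pointing down, gripper open.
Joint ranges: [-3.01, 3.01], [-1.01, 2.22], [0.06, 2.58], [-1.02, 4.17], [0.09, 2.62], [-3.14, 3.14]. Speed limits (rad/s): [2.57, 2.57, 3.14, 3.14, 3.14, 3.14].

INTERFACE

Orientations are given as a unit quaternion [w, x, y, z].
In Python, from plant import manip, cams gives the robot as it stands.
- The arm moves only by the tool jog_arm, never from a script. Its argument "targets" is a list of rows, each a list of 4 numbers: the shift along the tool's x, y, z in m, then the turn about the tool's z in degrees. A call has 1 to 5 rows; each row is the pose to reach, as a shift and turn from the pose commanded when the call began, along the tool's axes at that moment; what a row does not reach only later rows make up. A row lasts 1/12 s, in which the tool goes at most 41.7 mm and 7.16 degrees, less where a joint would pass 70% of its speed; a pose out of reach is approached as far as the arm can. A call with a gripper value outside its range is refused whole. "fingers" is the opening, from 0 (shut) to 1 (fully open), set as the call begins (left out, the last holds). The fingers move at their own pace and stop on an object; the grip force is fixed at half the most. Time passes only in rows, so rows that repeat a pose let the fingers close. It gives the time, the measured TCP pose, the force and the opening at its end, in the units of the state.
- manip.state(): the state, without advancing time (a new reading comes with each control period).
- cams.grab_frame(name): name is "side" or "top"; returns the picture (384x512x3 uint8, red, green, blue); there is no depth.
- cams.get_calibration(name): a dict with "camera_matrix" (3x3 intrinsics, pixels), "cam_to_world" (4x4, takes a point from camera to world coordinates). Camera axes: x right, y up, looking along -z (the intrinsics and any distortion apply to the point x, -y, -z); pixel columns grow to the right and rows downward; lengths in m; the calibration is good to about 2 mm. A picture is of the moment at which its call begins. get_calibration takes no time and is no camera call.
- manip.job_done(): hands the job in, once; it reports no verdict.
The state is a dict: "time": time; "joint_pos": joint angles; "joint_vel": joint speeds; "joint_efforts": joint torques, N m; "tool_pos": TCP position; "tool_rot": TCP orientation; "contact_force": force on the tool from outside, world axes, zero at the start; "ft_torque": the same for the moment, N m; "gripper_width": opening from 0.0 (shut) to 1.0 (fully open).
Only numpy, scipy, OpenCV 4.12 (cv2) and the standard library are available. Lean on these libraries where they do the work, as an engineer would, in place of code of your own. Each camera call takes 0.05 s, during which the arm holds its last target. There are 200 camera calls.

## Working session

There is one attempt and no reset: what is moved stays moved. The work goes in short steps, Python scripts to look and compute and a tool call to move; the robot and the scene stay as the last step left them, time stands still between calls to the robot, and variables do not carry over. Pictures are saved under pics/ and viewed, about 12 in all and at most 16, crops included, and the job is handed in when it is done.

Besides the shell and the picture viewer there is one more tool, called after "Call:" by a JSON object that holds its "fn" and its "kwargs", one argument or row to a line. jog_arm: Moves the arm, as the interface text tells. Its arguments: {"type":"object","properties":{"targets":{"type":"array"},"fingers":{"type":"number"}},"required":["targets"]}

```bash
ls; mkdir -p pics; python3 - <<'E'
from plant import manip, cams
import cv2, numpy as np
np.set_printoptions(precision=4,suppress=True)
for n in("top","side"):
    im=cams.grab_frame(n); cv2.imwrite(f"pics/{n}0.png",cv2.cvtColor(im,cv2.COLOR_RGB2BGR))
    c=cams.get_calibration(n); print(c)
print(manip.state())
E
```

```text
pics
{'camera_matrix': array([[394.6227,   0.    , 258.4489],
       [  0.    , 394.6227, 190.1241],
       [  0.    ,   0.    ,   1.    ]]), 'cam_to_world': array([[-0.0087,  0.9818, -0.1897,  0.4037],
       [-0.9998, -0.0121, -0.0167, -0.0042],
       [-0.0187,  0.1895,  0.9817,  0.8163],
       [ 0.    ,  0.    ,  0.    ,  1.    ]])}
{'camera_matrix': array([[368.2539,   0.    , 254.3186],
       [  0.    , 368.2539, 187.3316],
       [  0.    ,   0.    ,   1.    ]]), 'cam_to_world': array([[ 0.9306,  0.1939, -0.3105,  0.3365],
       [-0.3658,  0.5217, -0.7707, -0.5536],
       [ 0.0125,  0.8308,  0.5564,  0.4727],
       [ 0.    ,  0.    ,  0.    ,  1.    ]])}
{'time': 0.1, 'joint_pos': array([ 1.085 ,  0.0533,  1.6141, -0.    ,  1.476 , -0.119 ]), 'joint_vel': array([ 0.0006,  0.0003, -0.0029,  0.0012, -0.0004,  0.0003]), 'joint_efforts': array([  0.0005, -39.4903, -37.1363,  -0.0002,   0.0039,   0.    ]), 'tool_pos': array([0.2239, 0.5829, 0.2302]), 'tool_rot': array([-0.0003,  0.1824,  0.9832, -0.0009]), 'contact_force': array([0.4716, 0.4759, 0.5294]), 'ft_torque': array([-0.0177, -0.0156, -0.0101]), 'gripper_width': 0.9982796942826712}
```

View pics/top0.png

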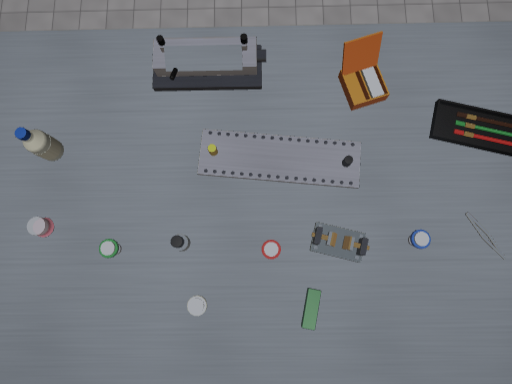

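View pics/side0.png

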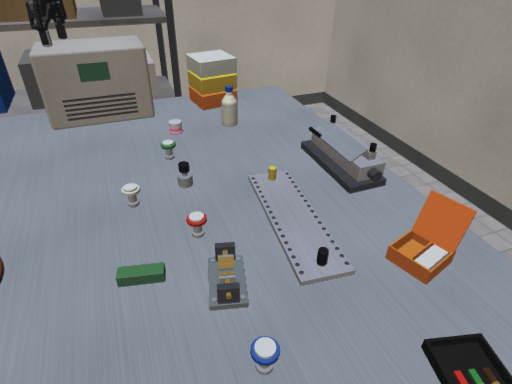

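The top view shows yellow post (212,149), black post (347,161), red chuck (271,249), green (109,248), blue (421,239), extractor (179,242) and clamp (340,241). The side view agrees: red (197,220), green (168,147), blue (265,352), extractor (185,175), clamp (227,275). The white and pink chucks are decoys.

```bash
cat > h.py <<'E'
from plant import manip, cams
import cv2, numpy as np
np.set_printoptions(precision=4,suppress=True)
CAL={n:cams.get_calibration(n) for n in("top","side")}
def cast(n,uv,z):
    c=CAL[n]; K=c["camera_matrix"];T=c["cam_to_world"]
    d=np.linalg.solve(K,[uv[0],uv[1],1.]); d=T[:3,:3]@(d*[1,-1,-1]); o=T[:3,3]
    return (o+d*(z-o[2])/d[2])[:2]
def proj(n,p):
    c=CAL[n]; T=c["cam_to_world"]; q=T[:3,:3].T@(np.asarray(p)-T[:3,3])*[1,-1,-1]
    q=c["camera_matrix"]@q; return q[:2]/q[2]
def blob(im,uv,test,r=16):
    """centroid of the mask component nearest uv"""
    u,v=map(int,uv); x0,y0=max(u-r,0),max(v-r,0)
    cr=im[y0:v+r+1,x0:u+r+1]; S=4
    cr=cv2.resize(cr,None,fx=S,fy=S,interpolation=cv2.INTER_CUBIC)
    hsv=cv2.cvtColor(cr,cv2.COLOR_RGB2HSV).astype(int)
    m=test(hsv[...,0],hsv[...,1],hsv[...,2]).astype(np.uint8)
    k,l,s,c=cv2.connectedComponentsWithStats(m)
    g=[i for i in range(1,k) if s[i,4]>60]
    if not g: return None,0
    i=max(g,key=lambda i:s[i,4]); 
    return (c[i]+.5)/S-.5+[x0,y0], s[i,4]/S/S
white=lambda h,s,v:(s<45)&(v>175)
yellow=lambda h,s,v:(h>20)&(h<35)&(s>110)&(v>90)
dark=lambda h,s,v:v<55
E
python3 - <<'E'
from h import *
im={n:cams.grab_frame(n) for n in CAL}
items={"red":(white,.046,(271,249),(197,217),10),"green":(white,.046,(108,248),(168,144),10),"blue":(white,.046,(421,239),(265,348),14),
"yel":(yellow,.042,(212,149),(272,173),12),"blk":(dark,.03,(347,161),(322,257),14),"ext":(dark,.046,(178,242),(184,168),12)}
for k,(t,z,a,b,r) in items.items():
    for n,uv in(("top",a),("side",b)):
        c,ar=blob(im[n],uv,t,r); print(k,n,c,round(ar,1), None if c is None else cast(n,c,z))
B=lambda n,x,y,w,h,S:cv2.resize(im[n][y:y+h,x:x+w],(w*S,h*S),interpolation=cv2.INTER_CUBIC)
a=B("top",190,125,180,65,4); b=B("top",300,215,80,55,5); c=B("side",200,235,55,75,4)
cv=np.zeros((590,720,3),np.uint8); cv[:260]=a; cv[265:540,:400]=b; cv[265:565,410:630]=c
cv2.imwrite("pics/z1.png",cv[...,::-1])
E
```

```text
red top [276.3717 249.8849] 4.8 [ 0.4346 -0.0246]
red side [195.8533 215.4322] 108.2 [ 0.438  -0.0122]
green top None 0 None
green side [167.3126 141.5667] 41.6 [0.4438 0.3089]
blue top None 0 None
blue side [264.8825 346.7673] 330.4 [ 0.4545 -0.3046]
yel top [212.0105 149.0938] 64.6 [0.6398 0.1032]
yel side [271.764  172.3508] 85.8 [0.6356 0.0855]
blk top [345.0592 162.8357] 29.4 [ 0.6103 -0.1687]
blk side [322.0531 255.9426] 161.8 [ 0.6147 -0.175 ]
ext top [181.4865 241.8739] 13.9 [0.4517 0.1597]
ext side [183.4149 166.9727] 99.5 [0.4547 0.1702]
```

View pics/z1.png

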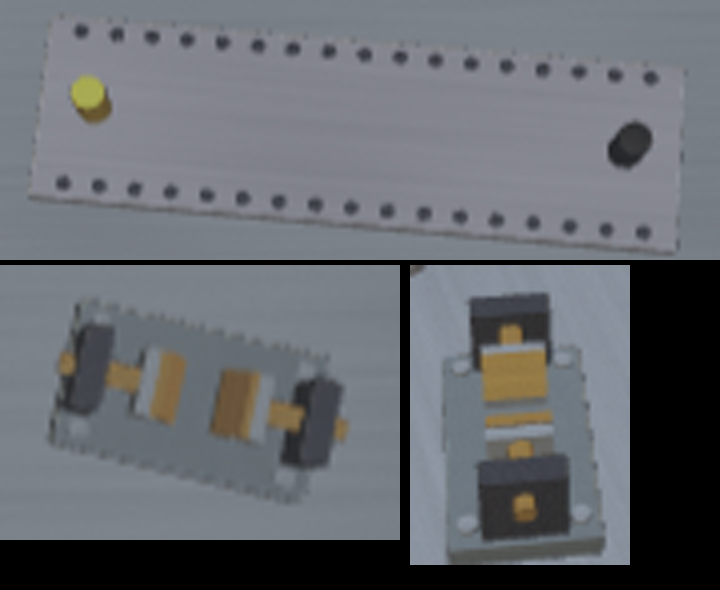

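```bash
python3 - <<'E'
from h import *
im={n:cams.grab_frame(n) for n in CAL}
rng={"red":lambda h,s,v:((h<8)|(h>172))&(s>110),"green":lambda h,s,v:(h>45)&(h<85)&(s>90),"blue":lambda h,s,v:(h>105)&(h<125)&(s>130)}
loc={"red":((271,249),(197,219)),"green":((109,248),(168,146)),"blue":((421,239),(265,351))}
for k in loc:
  for n,uv,r in zip(("top","side"),loc[k],(14,18)):
    u,v=uv; S=8; cr=cv2.resize(im[n][v-r:v+r+1,u-r:u+r+1],None,fx=S,fy=S,interpolation=cv2.INTER_CUBIC)
    H=cv2.cvtColor(cr,cv2.COLOR_RGB2HSV).astype(int); m=rng[k](H[...,0],H[...,1],H[...,2]).astype(np.uint8)
    hull=cv2.convexHull(cv2.findNonZero(m)); M=cv2.moments(hull); c=(np.array([M['m10'],M['m01']])/M['m00']+.5)/S-.5+[u-r,v-r]
    f=np.zeros_like(m); cv2.fillConvexPoly(f,hull,1)
    w=(f==1)&(H[...,1]<70)&(H[...,2]>150); ys,xs=np.nonzero(w); b=(np.array([xs.mean(),ys.mean()])+.5)/S-.5+[u-r,v-r]
    print(k,n,"hull@.039",cast(n,c,.039),M['m00']/64,"button@.046",cast(n,b,.046),w.sum()/64)
# plate dots
t=im["top"]; x0,y0=200,127; S=4
g=cv2.resize(cv2.cvtColor(t[y0:190,x0:363],cv2.COLOR_RGB2GRAY),None,fx=S,fy=S,interpolation=cv2.INTER_CUBIC)
m=(g<105).astype(np.uint8); k,l,s,c=cv2.connectedComponentsWithStats(m)
P=np.array([cast("top",(c[i]+.5)/S-.5+[x0,y0],.012) for i in range(1,k) if 40<s[i,4]<400])
rect=cv2.minAreaRect((P*1000).astype(np.float32)); print(len(P),"dots centre",P.mean(0),rect)
for nm,uv in(("yel",(212,148.3)),("blk",(348.5,159.8))): print(nm,cast("top",uv,.042))
y,a=blob(t,(212,148),lambda h,s,v:(h>20)&(h<35)&(s>110)&(v>165),10); print("yel top",y,a,cast("top",y,.042))
a=cv2.resize(t[217:266,306:372],None,fx=11,fy=11,interpolation=cv2.INTER_CUBIC)
cv2.imwrite("pics/z2.png",a[...,::-1])
b=cv2.resize(im["side"][235:310,200:255],None,fx=8,fy=8,interpolation=cv2.INTER_CUBIC)
cv2.imwrite("pics/z3.png",b[...,::-1])
E
```

```text
red top hull@.039 [ 0.4367 -0.0139] 276.046875 button@.046 [ 0.4366 -0.0138] 169.78125
red side hull@.039 [ 0.4372 -0.0163] 204.0859375 button@.046 [ 0.437  -0.0169] 78.71875
green top hull@.039 [0.4419 0.3054] 279.640625 button@.046 [0.4417 0.3055] 159.390625
green side hull@.039 [0.4429 0.3031] 79.0390625 button@.046 [0.442  0.3001] 19.71875
blue top hull@.039 [ 0.4538 -0.3048] 282.8515625 button@.046 [ 0.4538 -0.3049] 161.046875
blue side hull@.039 [ 0.4541 -0.3053] 656.7265625 button@.046 [ 0.4544 -0.3048] 350.984375
44 dots centre [ 0.6178 -0.032 ] ((624.6075439453125, -33.897674560546875), (303.76043701171875, 93.6224594116211), 84.22801208496094)
yel [0.6415 0.1033]
blk [ 0.6134 -0.1734]
yel top [211.4    147.5501] 36.3125 [0.6431 0.1045]
```

View pics/z2.png

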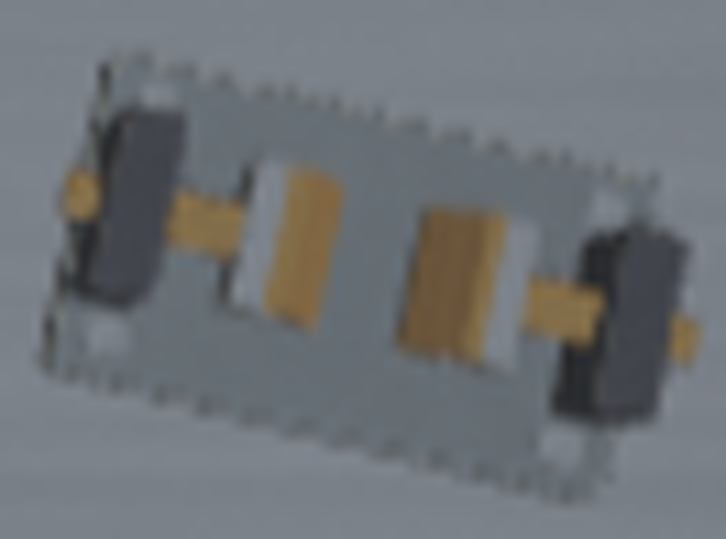

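```bash
python3 - <<'E'
from h import *
Z=lambda p,z:cast("top",((p[0]+.5)/11-.5+306,(p[1]+.5)/11-.5+217),z)
print("screws",np.mean([Z(p,.012) for p in((160,95),(107,335),(610,210),(562,445))],0))
l,r=Z((150,205),.046),Z((651,323),.046); print("blocks",(l+r)/2,np.linalg.norm(l-r),np.degrees(np.arctan2(*(l-r)[::-1])))
l,r=Z((288,245),.044),Z((492,288),.044); print("jaws",(l+r)/2,np.linalg.norm(l-r))
Q=lambda p:cast("top",((p[0]+.5)/4-.5+190,(p[1]+.5)/4-.5+125),.012)
d=[Q(p) for p in((81,31),(651,77),(63,183),(643,232))]; print("plate",np.mean(d,0),[np.degrees(np.arctan2(*(d[i]-d[i+1])[::-1])) for i in(0,2)],np.linalg.norm(d[0]-d[1]))
im=cams.grab_frame("top")
t=im[225:260,165:195]; S=8; g=cv2.resize(t,None,fx=S,fy=S,interpolation=cv2.INTER_CUBIC)
s=cams.grab_frame("side")[150:195,160:205]; g2=cv2.resize(s,None,fx=S,fy=S,interpolation=cv2.INTER_CUBIC)
c=np.zeros((360,620,3),np.uint8); c[:280,:240]=g; c[:,250:610]=g2; cv2.imwrite("pics/z4.png",c[...,::-1])
E
```

```text
screws [ 0.4522 -0.1505]
blocks [ 0.4513 -0.1514] 0.08931342941947465 76.09099929820174
jaws [ 0.4509 -0.1501] 0.036303346926985704
plate [ 0.6294 -0.0345] [np.float64(84.3155193319264), np.float64(84.29791378910762)] 0.303906353225404
```

View pics/z4.png

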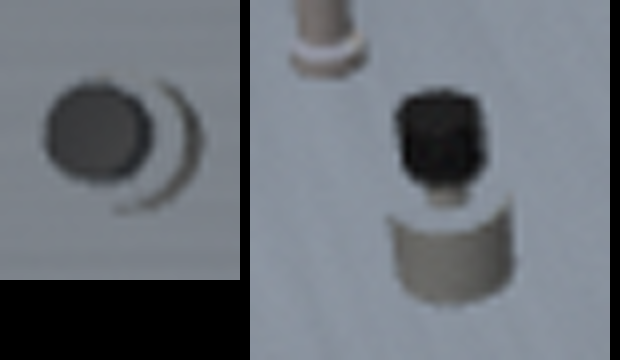

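Clamp centre is about (0.4515,-0.1505), with its y axis at 76.1°. Plate centre is (0.629,-0.0345), with its long axis at 84.3°. In the crop, the extractor knob's top face is centred near (95,131) and its steel body shows below it.

```bash
cat > plan.py <<'E'
# usage: plan.py x y z yaw [x y z yaw ...]  -> per call: total shift & turn in tool axes at call start
import sys; from h import *
from scipy.spatial.transform import Rotation as R
s=manip.state(); q=s["tool_rot"]; y=R.from_quat([*q[1:],q[0]]).as_matrix()[:,1]
p=np.array(s["tool_pos"]); a=np.degrees(np.arctan2(y[1],y[0]))
print("t",round(s["time"],2),"pos",p,"yaw",round(a,2),"grip",round(s["gripper_width"],3),"F",s["contact_force"],"j6",s["joint_pos"][5])
W=np.array(sys.argv[1:],float).reshape(-1,4)
for w in W:
    n=max(1,int(np.ceil(max(np.linalg.norm(w[:3]-p)/.2,abs(w[3]-a)/35))))
    D=(w[:3]-p)/n; t=(a-w[3])/n; print("to",w,"calls",n)
    for i in range(n):
        c,sn=np.cos(np.radians(a)),np.sin(np.radians(a))
        print("   ",np.round([-sn*D[0]+c*D[1],c*D[0]+sn*D[1],-D[2]],4),round(t,2)); a-=t
    p=w[:3]; a=w[3]
E
python3 plan.py .42 .15 .2 10 .454 -.305 .12 -13.9 .454 -.305 .017 -13.9
python3 -c "
from h import *
for u in(93,97): print(cast('top',(165+(u+.5)/8-.5,225+131.5/8-.5),.056))
# side: knob centre (441,137) z .046 ; body bottom centre
print(cast('side',(160+(441-250)/8-.5,150+138/8-.5),.046))"
```

```text
t 0.4 pos [0.2241 0.5833 0.2311] yaw 68.99 grip 0.998 F [-0.0193  0.6771 -0.3113] j6 -0.11905339303072025
to [ 0.42  0.15  0.2  10.  ] calls 3
    [-0.1128 -0.1114  0.0104] 19.66
    [-0.1437 -0.067   0.0104] 19.66
    [-0.1578 -0.0147  0.0104] 19.66
to [  0.454  -0.305   0.12  -13.9  ] calls 3
    [-0.1513 -0.0152  0.0267] 7.97
    [-0.152   0.0059  0.0267] 7.97
    [-0.1497  0.027   0.0267] 7.97
to [  0.454  -0.305   0.017 -13.9  ] calls 1
    [0.    0.    0.103] 0.0
[0.453  0.1678]
[0.453  0.1668]
[0.4548 0.1712]
```

Call:
{"fn": "jog_arm", "kwargs": {
  "targets": [
    [-0.0376,-0.0371,0.0035,6.55],
    [-0.0752,-0.0743,0.0069,13.1],
    [-0.1128,-0.1114,0.0104,19.66],
    [-0.1128,-0.1114,0.0104,19.66]
  ],
  "fingers": 1
}}

```text
time: 0.73
tool_pos: [0.2899, 0.4369, 0.2205]
tool_rot: [0.0, 0.349, 0.937, -0.0]
contact_force: [-0.4, 0.7, 1.0]
gripper_width: 1.001
```

Call:
{"fn": "jog_arm", "kwargs": {
  "targets": [
    [-0.036,-0.017,0.0026,5],
    [-0.072,-0.034,0.0052,10],
    [-0.108,-0.05,0.0078,15],
    [-0.1437,-0.067,0.0104,19.66],
    [-0.1437,-0.067,0.0104,19.66]
  ]
}}

```text
time: 1.15
tool_pos: [0.3569, 0.2896, 0.2101]
tool_rot: [0.001, 0.507, 0.862, -0.001]
contact_force: [-0.9, -0.9, 0.1]
gripper_width: 1.0
```

Call:
{"fn": "jog_arm", "kwargs": {
  "targets": [
    [-0.0395,-0.0037,0.0026,5],
    [-0.079,-0.0074,0.0052,10],
    [-0.1184,-0.011,0.0078,15],
    [-0.1578,-0.0147,0.0104,19.66],
    [-0.1578,-0.0147,0.0104,19.66]
  ]
}}

```text
time: 1.57
tool_pos: [0.422, 0.1451, 0.1999]
tool_rot: [0.001, 0.647, 0.763, -0.001]
contact_force: [-0.2, -0.1, 0.4]
gripper_width: 1.003
```

```bash
python3 plan.py .454 -.305 .12 -13.9
```

```text
t 1.57 pos [0.422  0.1451 0.1999] yaw 9.44 grip 1.003 F [-0.2113 -0.0906  0.3744] j6 0.0012773502513226808
to [  0.454  -0.305   0.12  -13.9  ] calls 3
    [-0.1498 -0.0141  0.0266] 7.78
    [-0.1503  0.0063  0.0266] 7.78
    [-0.148   0.0266  0.0266] 7.78
```

Call:
{"fn": "jog_arm", "kwargs": {
  "targets": [
    [-0.0375,-0.0035,0.0067,2],
    [-0.075,-0.007,0.0133,4],
    [-0.1124,-0.0106,0.02,5.9],
    [-0.1498,-0.0141,0.0266,7.78],
    [-0.1498,-0.0141,0.0266,7.78]
  ]
}}

```text
time: 1.98
tool_pos: [0.4319, -0.0043, 0.1724]
tool_rot: [0.0, 0.696, 0.718, -0.001]
contact_force: [-0.6, 1.0, 0.2]
gripper_width: 0.996
```

Call:
{"fn": "jog_arm", "kwargs": {
  "targets": [
    [-0.0375,0.0016,0.0067,2],
    [-0.075,0.0032,0.0133,4],
    [-0.1127,0.0047,0.02,5.9],
    [-0.1503,0.0063,0.0266,7.78],
    [-0.1503,0.0063,0.0266,7.78]
  ]
}}

```text
time: 2.4
tool_pos: [0.4444, -0.1536, 0.1462]
tool_rot: [0.0, 0.742, 0.67, -0.001]
contact_force: [-0.1, -0.4, 0.3]
gripper_width: 1.0
```

Call:
{"fn": "jog_arm", "kwargs": {
  "targets": [
    [-0.037,0.0066,0.0067,2],
    [-0.074,0.0133,0.0133,4],
    [-0.111,0.02,0.02,5.9],
    [-0.148,0.0266,0.0266,7.78],
    [-0.148,0.0266,0.0266,7.78]
  ]
}}

```text
time: 2.82
tool_pos: [0.4569, -0.3034, 0.1193]
tool_rot: [0.0, 0.786, 0.619, -0.001]
contact_force: [-0.8, 1.2, 0.1]
gripper_width: 1.002
```

Call:
{"fn": "jog_arm", "kwargs": {
  "targets": [
    [0,0,0,0],
    [0,0,0,0]
  ]
}}

```text
time: 2.98
tool_pos: [0.457, -0.2985, 0.1202]
tool_rot: [-0.0, 0.784, 0.621, 0.0]
contact_force: [0.1, -0.3, 0.9]
gripper_width: 1.0
```

```bash
python3 plan.py .454 -.305 .017 -13.9; python3 - <<'E'
from h import *
t=cams.grab_frame("top")[190:290,370:480]; s=cams.grab_frame("side")[260:384,170:340]
c=np.zeros((500,790,3),np.uint8); a=cv2.resize(t,None,fx=3.5,fy=3.5); b=cv2.resize(s,None,fx=2.3,fy=2.3)
c[:a.shape[0],:a.shape[1]]=a; c[:b.shape[0],395:395+b.shape[1]]=b
cv2.imwrite("pics/p5.png",c[...,::-1])
E
```

```text
t 2.98 pos [ 0.457  -0.2985  0.1202] yaw -13.26 grip 1.0 F [ 0.1473 -0.3357  0.8838] j6 -0.48402581756063895
to [  0.454  -0.305   0.017 -13.9  ] calls 1
    [-0.007  -0.0015  0.1032] 0.64
```

View pics/p5.png

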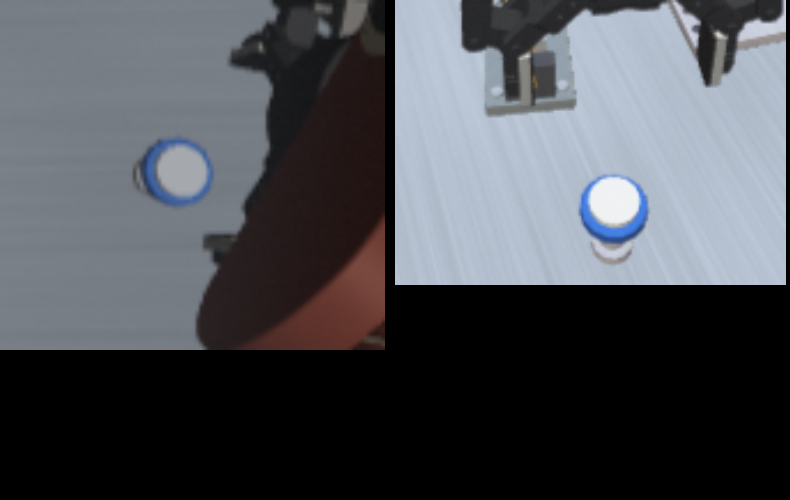

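The blue button is at top (421,239), unmoved. The fingertips are at side (226,305) and (308,297). I'll compare those with the commanded tool pose.

```bash
python3 - <<'E'
from h import *
y=np.array([np.cos(np.radians(-13.26)),np.sin(np.radians(-13.26)),0]); p=np.array([.457,-.2985,.133])
for d in(-.0425,0,.0425): print(proj("side",p+d*y),proj("top",p+d*y))
E
```

```text
[230.0413 300.801 ] [433.9487 257.5953]
[266.965  296.8166] [437.4332 233.049 ]
[302.9698 292.9314] [440.8394 209.0543]
```

Call:
{"fn": "jog_arm", "kwargs": {
  "targets": [
    [-0.007,-0.0015,0.025,0.64],
    [-0.007,-0.0015,0.055,0.64],
    [-0.007,-0.0015,0.085,0.64],
    [-0.007,-0.0015,0.103,0.64],
    [-0.007,-0.0015,0.103,0.64]
  ]
}}

```text
time: 3.5
tool_pos: [0.4509, -0.3022, 0.013]
tool_rot: [-0.004, 0.787, 0.617, -0.001]
contact_force: [-0.8, 0.7, -1.3]
gripper_width: 0.997
```

Call:
{"fn": "jog_arm", "kwargs": {
  "targets": [
    [0,0,0,0],
    [0,0,0,0]
  ]
}}

```text
time: 3.67
tool_pos: [0.4547, -0.3063, 0.0192]
tool_rot: [0.001, 0.788, 0.616, 0.0]
contact_force: [-0.3, 0.1, 0.6]
gripper_width: 1.002
```

```bash
python3 plan.py .454 -.305 .017 -13.9
```

```text
t 3.67 pos [ 0.4547 -0.3063  0.0192] yaw -13.91 grip 1.002 F [-0.3215  0.066   0.5578] j6 -0.48588793856409995
to [  0.454  -0.305   0.017 -13.9  ] calls 1
    [ 0.0011 -0.001   0.0022] -0.01
```

Call:
{"fn": "jog_arm", "kwargs": {
  "targets": [
    [0.001,0,0.001,0],
    [0.001,0,0.001,0],
    [0.001,0,0.001,0],
    [0.001,0,0.001,0],
    [0.001,0,0.001,0]
  ],
  "fingers": 0
}}

```text
time: 4.08
tool_pos: [0.4542, -0.3057, 0.0175]
tool_rot: [0.001, 0.788, 0.616, 0.0]
contact_force: [-0.5, 0.7, 4.3]
gripper_width: 0.406
```

Call:
{"fn": "jog_arm", "kwargs": {
  "targets": [
    [0,0,0,0],
    [0,0,0,0],
    [0,0,0,0],
    [0,0,0,0],
    [0,0,0,0]
  ]
}}

```text
time: 4.5
tool_pos: [0.4542, -0.3058, 0.0175]
tool_rot: [0.001, 0.788, 0.616, 0.0]
contact_force: [-1.5, 1.2, 5.6]
gripper_width: 0.405
```

Call:
{"fn": "jog_arm", "kwargs": {
  "targets": [
    [0,0,-0.01,0],
    [0,0,-0.03,0],
    [0,0,-0.055,0],
    [0,0,-0.07,0],
    [0,0,-0.07,0]
  ]
}}

```text
time: 4.92
tool_pos: [0.4558, -0.3071, 0.0908]
tool_rot: [0.004, 0.788, 0.616, 0.001]
contact_force: [0.5, -0.1, 0.9]
gripper_width: 0.407
```

Call:
{"fn": "jog_arm", "kwargs": {
  "targets": [
    [0,0,0,0],
    [0,0,0,0],
    [0,0,0,0]
  ]
}}

```text
time: 5.17
tool_pos: [0.4526, -0.3043, 0.0844]
tool_rot: [-0.002, 0.788, 0.616, -0.0]
contact_force: [0.0, -0.9, -1.6]
gripper_width: 0.406
```

```bash
python3 plan.py .4515 -.1505 .087 -13.9;python3 - <<'E'
from h import *
s=cams.grab_frame("side")[200:384,170:340]
b=cv2.resize(s,None,fx=3,fy=3); cv2.imwrite("pics/p6.png",b[...,::-1])
E
```

```text
t 5.17 pos [ 0.4526 -0.3043  0.0844] yaw -13.98 grip 0.406 F [ 0.0463 -0.8878 -1.624 ] j6 -0.48432459279164386
to [  0.4515  -0.1505   0.087  -13.9   ] calls 1
    [ 0.149  -0.0383 -0.0026] -0.08
```

View pics/p6.png

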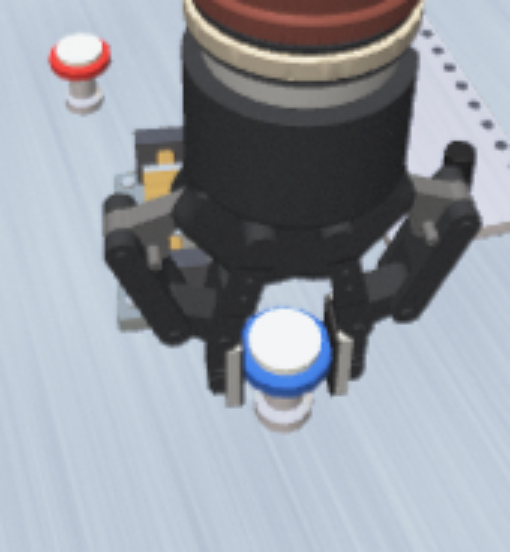

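The blue chuck is gripped upright, with its button at side (264,313). I'll carry it over the clamp.

Call:
{"fn": "jog_arm", "kwargs": {
  "targets": [
    [0.01,-0.0027,0,0],
    [0.035,-0.0093,0,0],
    [0.065,-0.0173,0,0],
    [0.095,-0.0253,0,0],
    [0.12,-0.032,0,0]
  ]
}}

```text
time: 5.63
tool_pos: [0.4506, -0.1785, 0.0852]
tool_rot: [-0.001, 0.788, 0.616, -0.0]
contact_force: [0.9, -0.9, -0.7]
gripper_width: 0.402
```

Call:
{"fn": "jog_arm", "kwargs": {
  "targets": [
    [0.015,-0.004,0,0],
    [0.025,-0.0067,0,0],
    [0.03,-0.008,0,0],
    [0.03,-0.008,0,0],
    [0.03,-0.008,0,0]
  ]
}}

```text
time: 6.05
tool_pos: [0.4511, -0.1503, 0.0862]
tool_rot: [0.0, 0.788, 0.616, -0.0]
contact_force: [0.2, -0.1, -0.3]
gripper_width: 0.402
```

Call:
{"fn": "jog_arm", "kwargs": {
  "targets": [
    [0,0,0,0],
    [0,0,0,0],
    [0,0,0,0],
    [0,0,0,0],
    [0,0,0,0]
  ]
}}

```text
time: 6.47
tool_pos: [0.4511, -0.1503, 0.0863]
tool_rot: [-0.0, 0.788, 0.616, -0.0]
contact_force: [0.1, 0.2, -0.8]
gripper_width: 0.407
```

```bash
python3 plan.py .4515 -.1505 .06 -13.9;python3 - <<'E'
from h import *
im=cams.grab_frame("side"); p=manip.state()["tool_pos"]
H=cv2.cvtColor(im,cv2.COLOR_RGB2HSV).astype(int)
m=((H[...,0]>105)&(H[...,0]<125)&(H[...,1]>130)).astype(np.uint8)
k,l,s,c=cv2.connectedComponentsWithStats(m); i=max(range(1,k),key=lambda i:s[i,4] if 180<c[i][0]<300 else 0)
hull=cv2.convexHull(cv2.findNonZero((l==i).astype(np.uint8))); M=cv2.moments(hull); uv=np.array([M['m10'],M['m01']])/M['m00']
print("disc",uv,M['m00'],cast("side",uv,.039+p[2]-.0175),"expected px",proj("side",[p[0],p[1],.039+p[2]-.0175]))
b=cv2.resize(im[170:320,160:310],None,fx=4,fy=4); cv2.imwrite("pics/p7.png",b[...,::-1])
E
```

```text
t 6.47 pos [ 0.4511 -0.1503  0.0863] yaw -14.01 grip 0.407 F [ 0.0705  0.186  -0.7614] j6 -0.2337641729239501
to [  0.4515  -0.1505   0.06   -13.9   ] calls 1
    [-0.0001  0.0004  0.0263] -0.11
disc [223.6905 235.7935] 307.5 [ 0.4501 -0.1527] expected px [223.7851 234.5966]
```

View pics/p7.png

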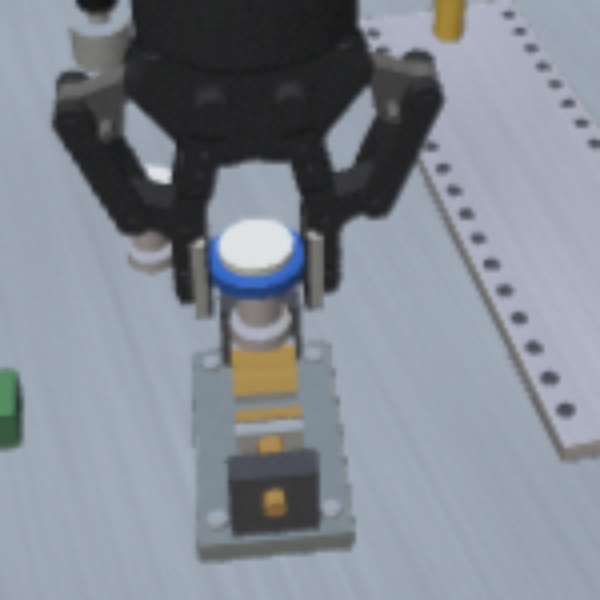

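The blue chuck is upright above the jaws, in line with the clamp. I'll go down slowly.

Call:
{"fn": "jog_arm", "kwargs": {
  "targets": [
    [0.001,0,0.005,0],
    [0.001,0,0.011,0],
    [0.001,0,0.017,0],
    [0.001,0,0.022,0],
    [0.001,0,0.025,0]
  ]
}}

```text
time: 6.93
tool_pos: [0.4506, -0.1486, 0.0599]
tool_rot: [-0.001, 0.788, 0.616, -0.0]
contact_force: [-0.4, -0.1, -0.7]
gripper_width: 0.404
```

Call:
{"fn": "jog_arm", "kwargs": {
  "targets": [
    [0,0,0.002,0],
    [0,0,0.005,0],
    [0,0,0.008,0],
    [0,0,0.01,0],
    [0,0,0.01,0]
  ]
}}

```text
time: 7.35
tool_pos: [0.4516, -0.1493, 0.0513]
tool_rot: [0.0, 0.788, 0.616, -0.0]
contact_force: [0.1, -1.1, -1.2]
gripper_width: 0.407
```

Call:
{"fn": "jog_arm", "kwargs": {
  "targets": [
    [0,0,0.002,0],
    [0,0,0.004,0],
    [0,0,0.006,0],
    [0,0,0.008,0],
    [0,0,0.01,0]
  ]
}}

```text
time: 7.77
tool_pos: [0.4522, -0.1494, 0.042]
tool_rot: [0.001, 0.788, 0.616, 0.001]
contact_force: [0.6, -1.2, 2.0]
gripper_width: 0.402
```

Call:
{"fn": "jog_arm", "kwargs": {
  "targets": [
    [0,0,0.002,0],
    [0,0,0.004,0],
    [0,0,0.006,0],
    [0,0,0.008,0],
    [0,0,0.009,0]
  ]
}}

```text
time: 8.18
tool_pos: [0.4506, -0.1486, 0.0312]
tool_rot: [-0.001, 0.788, 0.616, -0.0]
contact_force: [1.0, -0.4, -2.2]
gripper_width: 0.408
```

Call:
{"fn": "jog_arm", "kwargs": {
  "targets": [
    [0,0,0.001,0],
    [0,0,0.001,0],
    [0,0,0.001,0]
  ]
}}

```text
time: 8.43
tool_pos: [0.4504, -0.1486, 0.0302]
tool_rot: [-0.001, 0.788, 0.616, -0.001]
contact_force: [-0.6, -1.4, -4.5]
gripper_width: 0.403
```

Call:
{"fn": "jog_arm", "kwargs": {
  "targets": [
    [0,0,0.001,0],
    [0,0,0.0015,0],
    [0,0,0.0015,0],
    [0,0,0.0015,0]
  ]
}}

```text
time: 8.77
tool_pos: [0.4511, -0.1489, 0.0297]
tool_rot: [-0.0, 0.788, 0.616, -0.0]
contact_force: [-2.6, 0.1, -0.7]
gripper_width: 0.401
```

Call:
{"fn": "jog_arm", "kwargs": {
  "targets": [
    [0,0,0.001,0],
    [0,0,0.001,0],
    [0,0,0.001,0],
    [0,0,0.001,0]
  ]
}}

```text
time: 9.1
tool_pos: [0.4514, -0.1491, 0.0294]
tool_rot: [-0.0, 0.788, 0.616, -0.0]
contact_force: [-4.1, 0.6, 5.8]
gripper_width: 0.406
```

```bash
python3 plan.py; python3 - <<'E'
from h import *
im=cams.grab_frame("side")
b=cv2.resize(im[200:310,180:280],None,fx=5,fy=5,interpolation=cv2.INTER_CUBIC); cv2.imwrite("pics/p8.png",b[...,::-1])
E
```

```text
t 9.1 pos [ 0.4514 -0.1491  0.0294] yaw -13.97 grip 0.406 F [-4.1064  0.5777  5.8178] j6 -0.23167390402553484
```

View pics/p8.png

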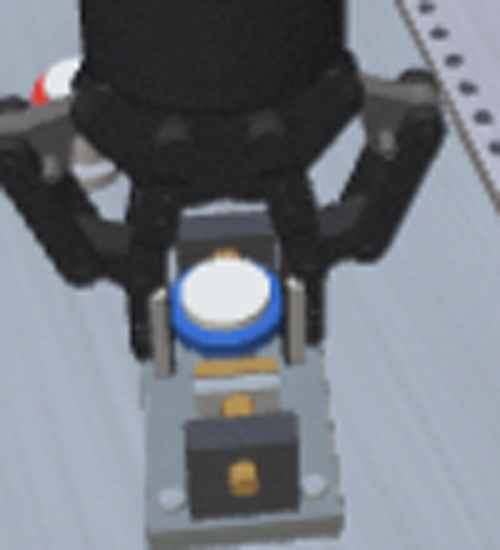

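The disc is low between the jaws, and 2.5 mm of commanded travel moved the tool only 0.8 mm, so it is on the hard stop. I'll push a bit more to confirm.

Call:
{"fn": "jog_arm", "kwargs": {
  "targets": [
    [0,0,0.0015,0],
    [0,0,0.002,0],
    [0,0,0.002,0],
    [0,0,0.002,0],
    [0,0,0.002,0]
  ]
}}

```text
time: 9.57
tool_pos: [0.4516, -0.1494, 0.0293]
tool_rot: [-0.0, 0.788, 0.616, -0.001]
contact_force: [-9.9, 2.9, 18.8]
gripper_width: 0.406
```

Call:
{"fn": "jog_arm", "kwargs": {
  "targets": [
    [0,0,-0.002,0],
    [0,0,-0.003,0],
    [0,0,-0.003,0],
    [0,0,-0.003,0]
  ]
}}

```text
time: 9.9
tool_pos: [0.4518, -0.1492, 0.0298]
tool_rot: [0.001, 0.788, 0.616, 0.0]
contact_force: [-0.4, 0.4, -0.4]
gripper_width: 0.406
```

Call:
{"fn": "jog_arm", "kwargs": {
  "targets": [
    [0,0,0,0],
    [0,0,0,0],
    [0,0,0,0],
    [0,0,0,0],
    [0,0,0,0]
  ],
  "fingers": 1
}}

```text
time: 10.32
tool_pos: [0.4514, -0.149, 0.0298]
tool_rot: [0.0, 0.788, 0.616, 0.0]
contact_force: [1.1, -0.5, 0.0]
gripper_width: 1.002
```

Call:
{"fn": "jog_arm", "kwargs": {
  "targets": [
    [0,0,-0.01,0],
    [0,0,-0.03,0],
    [0,0,-0.055,0],
    [0,0,-0.08,0],
    [0,0,-0.09,0]
  ]
}}

```text
time: 10.73
tool_pos: [0.4534, -0.15, 0.1244]
tool_rot: [0.003, 0.788, 0.616, 0.001]
contact_force: [0.1, 0.6, 0.1]
gripper_width: 1.001
```

```bash
python3 plan.py .4368 -.015 .119 -5.7 .4368 -.015 .0175 -5.7
```

```text
t 10.73 pos [ 0.4534 -0.15    0.1244] yaw -13.97 grip 1.001 F [0.0697 0.6034 0.1472] j6 -0.23169062086147232
to [ 0.4368 -0.015   0.119  -5.7   ] calls 1
    [ 0.127  -0.0487  0.0054] -8.27
to [ 0.4368 -0.015   0.0175 -5.7   ] calls 1
    [0.     0.     0.1015] 0.0
```

Call:
{"fn": "jog_arm", "kwargs": {
  "targets": [
    [0.012,-0.0045,0,-1],
    [0.042,-0.0155,0,-3],
    [0.077,-0.0285,0,-5],
    [0.107,-0.0395,0,-7],
    [0.1265,-0.0467,0,-8.27]
  ]
}}

```text
time: 11.15
tool_pos: [0.4345, -0.0118, 0.1178]
tool_rot: [-0.002, 0.74, 0.672, -0.001]
contact_force: [-0.1, 0.7, 0.9]
gripper_width: 1.0
```

Call:
{"fn": "jog_arm", "kwargs": {
  "targets": [
    [0,0,0,0],
    [0,0,0.015,0],
    [0,0,0.04,0],
    [0,0,0.065,0],
    [0,0,0.08,0]
  ]
}}

```text
time: 11.57
tool_pos: [0.434, -0.0144, 0.0361]
tool_rot: [-0.002, 0.741, 0.671, -0.002]
contact_force: [-0.1, -0.2, 0.2]
gripper_width: 1.001
```

Call:
{"fn": "jog_arm", "kwargs": {
  "targets": [
    [0,0,0,0],
    [0,0,0,0],
    [0,0,0,0],
    [0,0,0,0]
  ]
}}

```text
time: 11.9
tool_pos: [0.4376, -0.0152, 0.0411]
tool_rot: [0.001, 0.741, 0.671, 0.001]
contact_force: [-0.3, 0.6, -0.1]
gripper_width: 1.008
```

```bash
python3 plan.py .4368 -.015 .0175 -5.7; python3 - <<'E'
from h import *
im=cams.grab_frame("side"); t=cams.grab_frame("top")
c=np.zeros((560,800,3),np.uint8)
b=cv2.resize(im[180:320,150:300],None,fx=4,fy=4,interpolation=cv2.INTER_CUBIC)[:,:400]; c[:,:400]=cv2.resize(im[180:320,150:300],(400,373),interpolation=cv2.INTER_CUBIC)[:0].sum() if 0 else c[:,:400]
c[:373,:400]=cv2.resize(im[180:320,150:300],(400,373)); c[:400,400:]=cv2.resize(t[200:300,240:340+0],(400,400))
c=c[:400]; cv2.imwrite("pics/p9.png",c[...,::-1])
E
```

```text
t 11.9 pos [ 0.4376 -0.0152  0.0411] yaw -5.71 grip 1.008 F [-0.2519  0.5993 -0.1125] j6 -0.10540224680974594
to [ 0.4368 -0.015   0.0175 -5.7   ] calls 1
    [ 0.0002 -0.0008  0.0236] -0.01
```

View pics/p9.png

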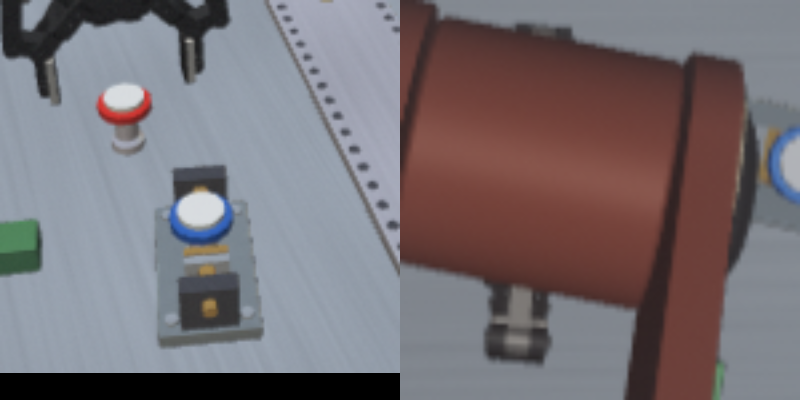

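The blue chuck sits upright and low in the clamp. The red chuck is between the open fingers, so I'll go down and grip it.

Call:
{"fn": "jog_arm", "kwargs": {
  "targets": [
    [0,0,0.006,0],
    [0,0,0.013,0],
    [0,0,0.019,0],
    [0,0,0.0225,0],
    [0,0,0.0225,0]
  ]
}}

```text
time: 12.42
tool_pos: [0.4354, -0.0147, 0.0158]
tool_rot: [-0.001, 0.741, 0.671, -0.001]
contact_force: [-1.0, -0.4, 0.5]
gripper_width: 0.994
```

Call:
{"fn": "jog_arm", "kwargs": {
  "targets": [
    [0,0,0,0],
    [0,0,0,0],
    [0,0,0,0]
  ]
}}

```text
time: 12.67
tool_pos: [0.4369, -0.015, 0.0176]
tool_rot: [0.0, 0.741, 0.671, 0.0]
contact_force: [0.6, 0.1, 1.2]
gripper_width: 1.002
```

Call:
{"fn": "jog_arm", "kwargs": {
  "targets": [
    [0,0,0,0],
    [0,0,0,0],
    [0,0,0,0],
    [0,0,0,0],
    [0,0,0,0]
  ],
  "fingers": 0
}}

```text
time: 13.08
tool_pos: [0.4368, -0.015, 0.0178]
tool_rot: [0.0, 0.741, 0.671, 0.0]
contact_force: [-1.1, 0.0, 1.9]
gripper_width: 0.408
```

Call:
{"fn": "jog_arm", "kwargs": {
  "targets": [
    [0,0,0,0],
    [0,0,0,0],
    [0,0,-0.003,0],
    [0,0,-0.015,0],
    [0,0,-0.03,0]
  ]
}}

```text
time: 13.5
tool_pos: [0.435, -0.0147, 0.046]
tool_rot: [-0.002, 0.741, 0.671, -0.001]
contact_force: [0.4, 0.5, -0.9]
gripper_width: 0.408
```

Call:
{"fn": "jog_arm", "kwargs": {
  "targets": [
    [0,0,-0.015,0],
    [0,0,-0.025,0],
    [0,0,-0.03,0],
    [0,0,-0.03,0],
    [0,0,-0.03,0]
  ]
}}

```text
time: 13.92
tool_pos: [0.4364, -0.0149, 0.077]
tool_rot: [-0.0, 0.741, 0.671, -0.0]
contact_force: [0.3, -1.0, -0.9]
gripper_width: 0.407
```

```bash
python3 plan.py .629 -.0345 .077 -5.7; python3 - <<'E'
from h import *
im=cams.grab_frame("side"); p=manip.state()["tool_pos"]
H=cv2.cvtColor(im,cv2.COLOR_RGB2HSV).astype(int)
m=(((H[...,0]<8)|(H[...,0]>172))&(H[...,1]>130)).astype(np.uint8)
e=proj("side",[p[0],p[1],.039+p[2]-.0175])
k,l,s,c=cv2.connectedComponentsWithStats(m); i=min(range(1,k),key=lambda i:np.linalg.norm(c[i]-e) if s[i,4]>40 else 1e9)
hull=cv2.convexHull(cv2.findNonZero((l==i).astype(np.uint8))); M=cv2.moments(hull); uv=np.array([M['m10'],M['m01']])/M['m00']
print("disc",uv,M['m00'],cast("side",uv,.039+p[2]-.0175),"expected px",e)
E
```

```text
t 13.92 pos [ 0.4364 -0.0149  0.077 ] yaw -5.71 grip 0.407 F [ 0.264  -1.0479 -0.8511] j6 -0.10536360657464172
to [ 0.629  -0.0345  0.077  -5.7   ] calls 1
    [-0.0003  0.1936 -0.    ] -0.01
disc [193.1344 193.8386] 191.0 [ 0.4362 -0.016 ] expected px [192.8607 193.503 ]
```

Call:
{"fn": "jog_arm", "kwargs": {
  "targets": [
    [0,0.01,0,0],
    [0,0.035,0,0],
    [0,0.068,0,0],
    [0,0.1,0,0],
    [-0.0004,0.13,0,0]
  ]
}}

```text
time: 14.38
tool_pos: [0.5666, -0.0282, 0.0756]
tool_rot: [-0.001, 0.741, 0.671, -0.001]
contact_force: [0.4, 0.2, -0.5]
gripper_width: 0.409
```

Call:
{"fn": "jog_arm", "kwargs": {
  "targets": [
    [0,0.025,0,0],
    [-0.0004,0.045,0,0],
    [-0.0004,0.057,0,0],
    [-0.0004,0.0632,0,0],
    [-0.0004,0.0632,0,0]
  ]
}}

```text
time: 14.8
tool_pos: [0.6289, -0.0351, 0.076]
tool_rot: [-0.001, 0.741, 0.671, -0.001]
contact_force: [-0.7, 0.1, -1.2]
gripper_width: 0.403
```

Call:
{"fn": "jog_arm", "kwargs": {
  "targets": [
    [0,0,0.005,0],
    [0,0,0.015,0],
    [0,0,0.027,0],
    [0,0,0.035,0],
    [0,0,0.035,0]
  ]
}}

```text
time: 15.22
tool_pos: [0.6258, -0.0345, 0.0386]
tool_rot: [-0.002, 0.741, 0.671, -0.002]
contact_force: [-0.7, -0.5, -1.7]
gripper_width: 0.403
```

Call:
{"fn": "jog_arm", "kwargs": {
  "targets": [
    [0,0,0.002,0],
    [0,0,0.005,0],
    [0,0,0.007,0],
    [0,0,0.009,0],
    [0,0,0.009,0]
  ]
}}

```text
time: 15.63
tool_pos: [0.6287, -0.035, 0.0331]
tool_rot: [-0.0, 0.741, 0.671, -0.0]
contact_force: [0.1, -0.2, 0.6]
gripper_width: 0.403
```

```bash
python3 plan.py .629 -.035 .0295 -5.7; python3 - <<'E'
from h import *
im=cams.grab_frame("side")
cv2.imwrite("pics/p10.png",cv2.resize(im[140:270,200:350],None,fx=4,fy=4,interpolation=cv2.INTER_CUBIC)[...,::-1])
E
```

```text
t 15.63 pos [ 0.6287 -0.035   0.0331] yaw -5.71 grip 0.403 F [ 0.0648 -0.2092  0.5817] j6 -0.0740607952105914
to [ 0.629  -0.035   0.0295 -5.7   ] calls 1
    [-0.      0.0003  0.0036] -0.01
```

View pics/p10.png

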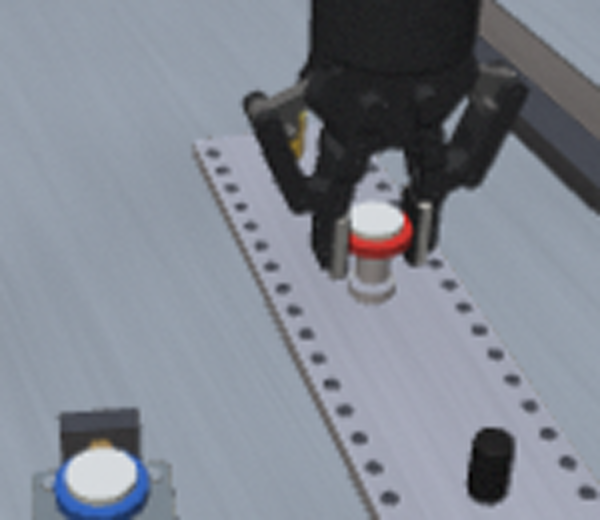

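The red chuck is upright just above the centre of the plate. Now I'll set it down.

Call:
{"fn": "jog_arm", "kwargs": {
  "targets": [
    [0,0,0.001,0],
    [0,0,0.002,0],
    [0,0,0.003,0],
    [0,0,0.0035,0],
    [0,0,0.0035,0]
  ]
}}

```text
time: 16.1
tool_pos: [0.6288, -0.035, 0.0299]
tool_rot: [0.0, 0.741, 0.671, 0.0]
contact_force: [-0.1, 0.0, -0.4]
gripper_width: 0.399
```

Call:
{"fn": "jog_arm", "kwargs": {
  "targets": [
    [0,0,0.0005,0],
    [0,0,0.001,0],
    [0,0,0.001,0],
    [0,0,0.001,0]
  ]
}}

```text
time: 16.43
tool_pos: [0.6289, -0.035, 0.0297]
tool_rot: [0.0, 0.741, 0.671, -0.0]
contact_force: [-3.7, -0.2, 4.4]
gripper_width: 0.404
```

Contact at 4 N. I'll release and lift.

Call:
{"fn": "jog_arm", "kwargs": {
  "targets": [
    [0,0,0,0],
    [0,0,0,0],
    [0,0,0,0],
    [0,0,0,0],
    [0,0,0,0]
  ],
  "fingers": 1
}}

```text
time: 16.85
tool_pos: [0.6287, -0.035, 0.0286]
tool_rot: [-0.0, 0.741, 0.671, -0.0]
contact_force: [0.1, 0.3, 0.4]
gripper_width: 0.994
```

Call:
{"fn": "jog_arm", "kwargs": {
  "targets": [
    [0,0,-0.01,0],
    [0,0,-0.03,0],
    [0,0,-0.055,0],
    [0,0,-0.08,0],
    [0,0,-0.09,0]
  ]
}}

```text
time: 17.27
tool_pos: [0.6311, -0.0353, 0.1239]
tool_rot: [0.003, 0.741, 0.671, 0.002]
contact_force: [0.9, -0.8, 0.0]
gripper_width: 0.998
```

```bash
python3 plan.py .4422 .3045 .12 10 .4422 .3045 .041 10
```

```text
t 17.27 pos [ 0.6311 -0.0353  0.1239] yaw -5.7 grip 0.998 F [ 0.9283 -0.8389  0.0377] j6 -0.07407496766336807
to [ 0.4422  0.3045  0.12   10.    ] calls 2
    [ 0.1597 -0.1108  0.0019] -7.85
    [ 0.1733 -0.088   0.0019] -7.85
to [ 0.4422  0.3045  0.041  10.    ] calls 1
    [0.    0.    0.079] 0.0
```

Call:
{"fn": "jog_arm", "kwargs": {
  "targets": [
    [0.0096,-0.0066,0,0],
    [0.0319,-0.022,0,0],
    [0.0606,-0.0417,0,0],
    [0.0894,-0.0615,0,0],
    [0.1181,-0.0813,0,0]
  ]
}}

```text
time: 17.68
tool_pos: [0.5571, 0.0921, 0.1167]
tool_rot: [-0.001, 0.742, 0.671, -0.001]
contact_force: [0.3, -0.4, 0.5]
gripper_width: 0.999
```

Call:
{"fn": "jog_arm", "kwargs": {
  "targets": [
    [0.0287,-0.0198,0,0],
    [0.0575,-0.0395,0,0],
    [0.0862,-0.0593,0,0],
    [0.1117,-0.0769,0,0],
    [0.1341,-0.0923,0,0]
  ]
}}

```text
time: 18.1
tool_pos: [0.478, 0.2349, 0.1168]
tool_rot: [-0.001, 0.741, 0.671, -0.001]
contact_force: [0.1, 0.6, -0.1]
gripper_width: 0.999
```

Call:
{"fn": "jog_arm", "kwargs": {
  "targets": [
    [0.0223,-0.0154,0,0],
    [0.0415,-0.0286,0,0],
    [0.0543,-0.0373,0,0],
    [0.0638,-0.0439,0,0],
    [0.067,-0.0461,0,0]
  ]
}}

```text
time: 18.52
tool_pos: [0.4398, 0.3055, 0.1173]
tool_rot: [-0.001, 0.741, 0.672, -0.001]
contact_force: [1.0, -0.4, 0.1]
gripper_width: 1.002
```

Call:
{"fn": "jog_arm", "kwargs": {
  "targets": [
    [0,0,0.005,0],
    [0,0,0.02,0],
    [0,0,0.04,0],
    [0,0,0.055,0],
    [0,0,0.06,0]
  ]
}}

```text
time: 18.93
tool_pos: [0.4402, 0.3025, 0.0553]
tool_rot: [-0.001, 0.742, 0.671, -0.003]
contact_force: [-0.2, -0.8, -0.2]
gripper_width: 1.002
```

Call:
{"fn": "jog_arm", "kwargs": {
  "targets": [
    [0,0,0,0],
    [0,0,0,0],
    [0,0,0,0],
    [0,0,0,0]
  ]
}}

```text
time: 19.27
tool_pos: [0.4429, 0.3048, 0.0601]
tool_rot: [0.0, 0.742, 0.671, 0.001]
contact_force: [1.3, -0.6, -0.2]
gripper_width: 0.999
```

```bash
python3 plan.py .4422 .3045 .0175 -5.7;  python3 - <<'E'
from h import *
t=cams.grab_frame("top"); s=cams.grab_frame("side")
k="red"; test=lambda h,s,v:((h<8)|(h>172))&(s>110)
for n,im in(("top",t),("side",s)):
    u,v=map(int,proj(n,[.629,-.0345,.054])); r=14; S=8
    cr=cv2.resize(im[v-r:v+r+1,u-r:u+r+1],None,fx=S,fy=S,interpolation=cv2.INTER_CUBIC)
    H=cv2.cvtColor(cr,cv2.COLOR_RGB2HSV).astype(int); m=test(H[...,0],H[...,1],H[...,2]).astype(np.uint8)
    hull=cv2.convexHull(cv2.findNonZero(m)); M=cv2.moments(hull); c=(np.array([M['m10'],M['m01']])/M['m00']+.5)/S-.5+[u-r,v-r]
    print(n,"red hull@.051",cast(n,c,.051),M['m00']/64)
c=np.zeros((540,780,3),np.uint8)
c[:260,:720]=cv2.resize(t[125:190,190:370],(720,260),interpolation=cv2.INTER_CUBIC); c[265:535,:390]=cv2.resize(s[100:190,115:245],(390,270))
cv2.imwrite("pics/p11.png",c[...,::-1])
E
```

```text
t 19.27 pos [0.4429 0.3048 0.0601] yaw -5.72 grip 0.999 F [ 1.2849 -0.5858 -0.2486] j6 0.5641708289168904
to [ 0.4422  0.3045  0.0175 -5.7   ] calls 1
    [-0.0003 -0.0007  0.0426] -0.02
top red hull@.051 [ 0.6284 -0.0336] 258.78125
side red hull@.051 [ 0.6286 -0.0361] 176.53125
```

View pics/p11.png

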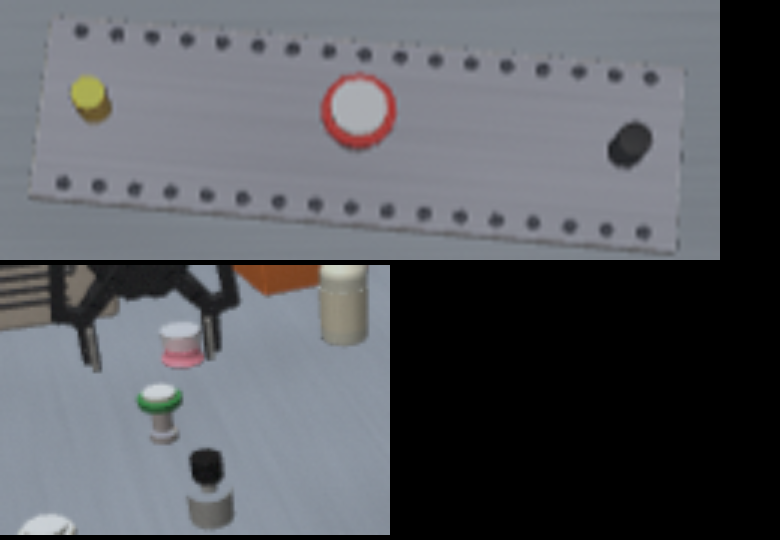

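Red sits midway between the posts, at top-zoom (359,108), within about 1 mm of the plate centre. The green chuck is between the open fingers, so I'll go down and grip it.

Call:
{"fn": "jog_arm", "kwargs": {
  "targets": [
    [0,0,0.008,0],
    [0,0,0.02,0],
    [0,0,0.032,0],
    [0,0,0.04,0],
    [0,0,0.0415,0]
  ]
}}

```text
time: 19.78
tool_pos: [0.4398, 0.3034, 0.014]
tool_rot: [-0.001, 0.741, 0.671, -0.003]
contact_force: [-0.6, 0.2, -0.3]
gripper_width: 1.003
```

Call:
{"fn": "jog_arm", "kwargs": {
  "targets": [
    [0,0,0,0],
    [0,0,0,0],
    [0,0,0,0]
  ]
}}

```text
time: 20.03
tool_pos: [0.4423, 0.3047, 0.0177]
tool_rot: [0.0, 0.741, 0.671, 0.0]
contact_force: [0.7, 0.5, -0.1]
gripper_width: 1.005
```

Call:
{"fn": "jog_arm", "kwargs": {
  "targets": [
    [0,0,0,0],
    [0,0,0,0],
    [0,0,0,0],
    [0,0,0,0],
    [0,0,0,0]
  ],
  "fingers": 0
}}

```text
time: 20.45
tool_pos: [0.4422, 0.3047, 0.0179]
tool_rot: [0.0, 0.741, 0.671, 0.0]
contact_force: [-0.7, -0.2, 2.4]
gripper_width: 0.408
```

Call:
{"fn": "jog_arm", "kwargs": {
  "targets": [
    [0,0,0,0],
    [0,0,0,0],
    [0,0,-0.003,0],
    [0,0,-0.015,0],
    [0,0,-0.03,0]
  ]
}}

```text
time: 20.87
tool_pos: [0.4405, 0.3037, 0.0464]
tool_rot: [-0.0, 0.741, 0.671, -0.002]
contact_force: [0.9, -0.6, -0.3]
gripper_width: 0.408
```

Call:
{"fn": "jog_arm", "kwargs": {
  "targets": [
    [0,0,-0.02,0],
    [0,0,-0.04,0],
    [0,0,-0.05,0],
    [0,0,-0.05,0],
    [0,0,-0.05,0]
  ]
}}

```text
time: 21.28
tool_pos: [0.4421, 0.3046, 0.0977]
tool_rot: [0.0, 0.741, 0.671, 0.001]
contact_force: [-0.2, -0.0, -0.8]
gripper_width: 0.403
```

```bash
python3 plan.py .6358 .0347 .0975 -5.7; python3 - <<'E'
from h import *
im=cams.grab_frame("side"); p=manip.state()["tool_pos"]
H=cv2.cvtColor(im,cv2.COLOR_RGB2HSV).astype(int)
m=((H[...,0]>45)&(H[...,0]<85)&(H[...,1]>90)).astype(np.uint8)
e=proj("side",[p[0],p[1],.039+p[2]-.0175])
k,l,s,c=cv2.connectedComponentsWithStats(m); i=min(range(1,k),key=lambda i:np.linalg.norm(c[i]-e) if s[i,4]>20 else 1e9)
hull=cv2.convexHull(cv2.findNonZero((l==i).astype(np.uint8))); M=cv2.moments(hull); uv=np.array([M['m10'],M['m01']])/M['m00']
print("disc",uv,M['m00'],cast("side",uv,.039+p[2]-.0175),"expected px",e)
E
```

```text
t 21.28 pos [0.4421 0.3046 0.0977] yaw -5.71 grip 0.403 F [-0.1644 -0.0498 -0.8166] j6 0.5642524936560114
to [ 0.6358  0.0347  0.0975 -5.7   ] calls 2
    [-0.1246  0.1098  0.0001] -0.0
    [-0.1247  0.1098  0.0001] -0.0
disc [163.2075 115.5851] 71.5 [0.4418 0.3051] expected px [163.0931 115.7539]
```

Call:
{"fn": "jog_arm", "kwargs": {
  "targets": [
    [-0.0075,0.0066,0,0],
    [-0.0274,0.0242,0,0],
    [-0.0524,0.0461,0,0],
    [-0.0773,0.0681,0,0],
    [-0.1022,0.09,0,0]
  ]
}}

```text
time: 21.75
tool_pos: [0.5211, 0.1919, 0.0956]
tool_rot: [-0.0, 0.741, 0.671, -0.001]
contact_force: [0.9, 0.3, -0.6]
gripper_width: 0.407
```

Call:
{"fn": "jog_arm", "kwargs": {
  "targets": [
    [-0.0249,0.022,0,0],
    [-0.0499,0.0439,0,0],
    [-0.0723,0.0637,0,0],
    [-0.0947,0.0834,0,0],
    [-0.1122,0.0988,0,0]
  ]
}}

```text
time: 22.17
tool_pos: [0.6086, 0.0695, 0.0954]
tool_rot: [-0.001, 0.742, 0.67, -0.001]
contact_force: [-0.1, 0.4, -0.6]
gripper_width: 0.406
```

Call:
{"fn": "jog_arm", "kwargs": {
  "targets": [
    [-0.0175,0.0154,0,0],
    [-0.0274,0.0242,0,0],
    [-0.0324,0.0285,0,0],
    [-0.0349,0.0308,0,0],
    [-0.0349,0.0308,0,0]
  ]
}}

```text
time: 22.58
tool_pos: [0.6352, 0.0346, 0.0966]
tool_rot: [-0.001, 0.741, 0.671, -0.0]
contact_force: [-0.0, -0.3, -1.1]
gripper_width: 0.412
```

Call:
{"fn": "jog_arm", "kwargs": {
  "targets": [
    [0,0,0.006,0],
    [0,0,0.018,0],
    [0,0,0.032,0],
    [0,0,0.044,0],
    [0,0,0.05,0]
  ]
}}

```text
time: 23.0
tool_pos: [0.6332, 0.0352, 0.0436]
tool_rot: [-0.002, 0.741, 0.671, -0.002]
contact_force: [-0.2, 0.4, -1.7]
gripper_width: 0.405
```

Call:
{"fn": "jog_arm", "kwargs": {
  "targets": [
    [0,0,0.003,0],
    [0,0,0.006,0],
    [0,0,0.01,0],
    [0,0,0.013,0],
    [0,0,0.013,0]
  ]
}}

```text
time: 23.42
tool_pos: [0.6355, 0.0346, 0.034]
tool_rot: [-0.0, 0.741, 0.671, -0.0]
contact_force: [0.5, -0.6, -1.8]
gripper_width: 0.407
```

```bash
python3 plan.py .6358 .0347 .0295 -5.7
```

```text
t 23.42 pos [0.6355 0.0346 0.034 ] yaw -5.71 grip 0.407 F [ 0.5458 -0.6484 -1.7903] j6 0.037101127762915374
to [ 0.6358  0.0347  0.0295 -5.7   ] calls 1
    [0.0002 0.0003 0.0045] -0.01
```

Call:
{"fn": "jog_arm", "kwargs": {
  "targets": [
    [0,0,0.001,0],
    [0,0,0.002,0],
    [0,0,0.003,0],
    [0,0,0.004,0],
    [0,0,0.004,0]
  ]
}}

```text
time: 23.83
tool_pos: [0.6355, 0.0346, 0.0302]
tool_rot: [-0.0, 0.741, 0.671, -0.0]
contact_force: [-0.3, -0.1, -0.9]
gripper_width: 0.402
```

Call:
{"fn": "jog_arm", "kwargs": {
  "targets": [
    [0,0,0.0005,0],
    [0,0,0.001,0],
    [0,0,0.001,0],
    [0,0,0.001,0]
  ]
}}

```text
time: 24.17
tool_pos: [0.6357, 0.0346, 0.0299]
tool_rot: [-0.0, 0.741, 0.671, -0.0]
contact_force: [-3.0, -0.5, 4.6]
gripper_width: 0.407
```

Call:
{"fn": "jog_arm", "kwargs": {
  "targets": [
    [0,0,0,0],
    [0,0,0,0],
    [0,0,0,0],
    [0,0,0,0],
    [0,0,0,0]
  ],
  "fingers": 1
}}

```text
time: 24.58
tool_pos: [0.6355, 0.0346, 0.0291]
tool_rot: [-0.0, 0.741, 0.671, -0.0]
contact_force: [1.0, -0.5, 0.1]
gripper_width: 1.006
```

Call:
{"fn": "jog_arm", "kwargs": {
  "targets": [
    [0,0,-0.01,0],
    [0,0,-0.03,0],
    [0,0,-0.055,0],
    [0,0,-0.08,0],
    [0,0,-0.09,0]
  ]
}}

```text
time: 25.0
tool_pos: [0.638, 0.0345, 0.1244]
tool_rot: [0.002, 0.741, 0.671, 0.002]
contact_force: [1.7, -1.1, 0.7]
gripper_width: 0.997
```

Call:
{"fn": "jog_arm", "kwargs": {
  "targets": [
    [0.006,-0.01,0,0],
    [0.0206,-0.035,0,0],
    [0.0378,-0.0643,0,0],
    [0.055,-0.0935,0,0],
    [0.0721,-0.1227,0,0]
  ]
}}

```text
time: 25.42
tool_pos: [0.5176, 0.1194, 0.1171]
tool_rot: [-0.001, 0.742, 0.671, -0.001]
contact_force: [0.3, 0.9, -0.1]
gripper_width: 0.996
```

Call:
{"fn": "jog_arm", "kwargs": {
  "targets": [
    [0.016,-0.0272,0,0],
    [0.0286,-0.0487,0,0],
    [0.038,-0.064,0,0],
    [0.0424,-0.072,0,0],
    [0.0424,-0.072,0,0]
  ]
}}

```text
time: 25.83
tool_pos: [0.4507, 0.1687, 0.1177]
tool_rot: [-0.001, 0.741, 0.672, -0.001]
contact_force: [0.0, -0.6, 0.0]
gripper_width: 1.001
```

Call:
{"fn": "jog_arm", "kwargs": {
  "targets": [
    [0,0,0.005,0],
    [0,0,0.017,0],
    [0,0,0.03,0],
    [0,0,0.04,0],
    [0,0,0.04,0]
  ]
}}

```text
time: 26.25
tool_pos: [0.4515, 0.1668, 0.0757]
tool_rot: [-0.002, 0.742, 0.671, -0.003]
contact_force: [-0.5, 0.5, -0.6]
gripper_width: 0.999
```

Call:
{"fn": "jog_arm", "kwargs": {
  "targets": [
    [0,0,0,0],
    [0,0,0,0],
    [0,0,0,0]
  ]
}}

```text
time: 26.5
tool_pos: [0.454, 0.1678, 0.08]
tool_rot: [0.0, 0.742, 0.671, 0.001]
contact_force: [0.1, 0.4, 0.6]
gripper_width: 0.995
```

```bash
python3 plan.py .4535 .168 .031 -5.7;  python3 - <<'E'
from h import *
t=cams.grab_frame("top"); s=cams.grab_frame("side")
def hullc(n,im,p,test,z,r=14):
    u,v=map(int,proj(n,p)); S=8
    cr=cv2.resize(im[v-r:v+r+1,u-r:u+r+1],None,fx=S,fy=S,interpolation=cv2.INTER_CUBIC)
    H=cv2.cvtColor(cr,cv2.COLOR_RGB2HSV).astype(int); m=test(H[...,0],H[...,1],H[...,2]).astype(np.uint8)
    hull=cv2.convexHull(cv2.findNonZero(m)); M=cv2.moments(hull); c=(np.array([M['m10'],M['m01']])/M['m00']+.5)/S-.5+[u-r,v-r]
    print(n,cast(n,c,z),M['m00']/64)
for n,im in(("top",t),("side",s)): hullc(n,im,[.636,.035,.054],lambda h,s,v:(h>45)&(h<85)&(s>90),.051)
c=np.zeros((540,780,3),np.uint8)
c[:260,:720]=cv2.resize(t[125:190,190:370],(720,260),interpolation=cv2.INTER_CUBIC); c[265:535,:390]=cv2.resize(s[110:200,115:245],(390,270))
cv2.imwrite("pics/p12.png",c[...,::-1])
E
```

```text
t 26.5 pos [0.454  0.1678 0.08  ] yaw -5.73 grip 0.995 F [0.1411 0.3963 0.5599] j6 0.30016316591828424
to [ 0.4535  0.168   0.031  -5.7   ] calls 1
    [ 0.0001 -0.0005  0.049 ] -0.03
top [0.6354 0.0359] 248.1640625
side [0.6356 0.0336] 135.2890625
```

View pics/p12.png

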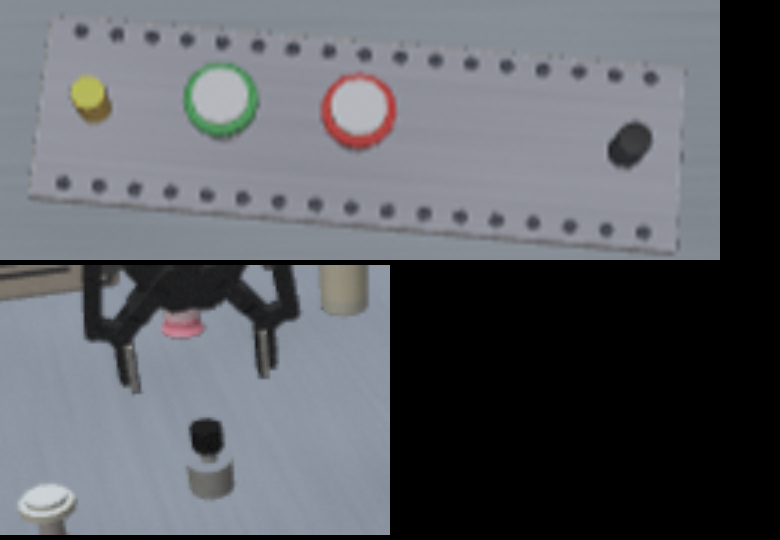

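Green is in the row midway between red and the yellow post, at top-zoom (220,97). The extractor is centred under the fingers, so I'll go down and grip its knob.

Call:
{"fn": "jog_arm", "kwargs": {
  "targets": [
    [0,0,0.008,0],
    [0,0,0.02,0],
    [0,0,0.032,0],
    [0,0,0.042,0],
    [0,0,0.047,0]
  ]
}}

```text
time: 27.02
tool_pos: [0.4514, 0.1675, 0.0294]
tool_rot: [-0.001, 0.741, 0.671, -0.002]
contact_force: [-0.0, -0.5, -0.2]
gripper_width: 1.0
```

Call:
{"fn": "jog_arm", "kwargs": {
  "targets": [
    [0,0,0,0],
    [0,0,0,0],
    [0,0,0,0],
    [0,0,0,0]
  ]
}}

```text
time: 27.35
tool_pos: [0.4539, 0.168, 0.033]
tool_rot: [0.0, 0.741, 0.671, 0.001]
contact_force: [-0.4, -0.7, -0.1]
gripper_width: 0.997
```

Call:
{"fn": "jog_arm", "kwargs": {
  "targets": [
    [0,0,0,0],
    [0,0,0,0],
    [0,0,0,0],
    [0,0,0,0],
    [0,0,0,0]
  ],
  "fingers": 0
}}

```text
time: 27.77
tool_pos: [0.4534, 0.1679, 0.0324]
tool_rot: [0.0, 0.741, 0.671, 0.0]
contact_force: [0.2, -0.9, 1.4]
gripper_width: 0.299
```

Call:
{"fn": "jog_arm", "kwargs": {
  "targets": [
    [0,0,0,0],
    [0,0,0,0],
    [0,0,0,0],
    [0,0,0,0]
  ]
}}

```text
time: 28.1
tool_pos: [0.4535, 0.1679, 0.0326]
tool_rot: [0.0, 0.741, 0.671, 0.0]
contact_force: [0.1, 0.1, 2.1]
gripper_width: 0.258
```

```bash
python3 plan.py;  python3 - <<'E'
from h import *
s=cams.grab_frame("side"); t=cams.grab_frame("top"); p=manip.state()["tool_pos"]
print("expected body top z.026",proj("side",[p[0],p[1],.026]),"bottom",proj("side",[p[0],p[1],0]))
c=np.zeros((480,800,3),np.uint8); c[:,:480]=cv2.resize(s[140:200,155:215],(480,480),interpolation=cv2.INTER_CUBIC)
c[:320,480:]=cv2.resize(t[220:260,160:200],(320,320),interpolation=cv2.INTER_CUBIC)
cv2.imwrite("pics/p13.png",c[...,::-1])
E
```

```text
t 28.1 pos [0.4535 0.1679 0.0326] yaw -5.7 grip 0.258 F [0.1159 0.0969 2.109 ] j6 0.30017500639356076
expected body top z.026 [183.9443 175.0779] bottom [184.994  184.5846]
```

View pics/p13.png

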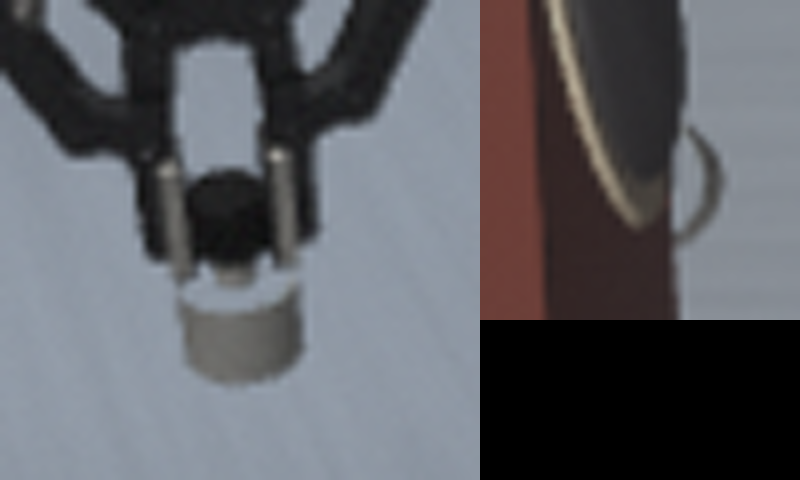

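```bash
python3 - <<'E'
from h import *
for y in(.168,.170,.172):
    o=[]
    for r,z in((.017,0),(.017,.026)):
        P=[proj("top",[.4535+r*np.cos(a),y+r*np.sin(a),z]) for a in np.linspace(0,6.28,73)]; P=np.array(P); o.append((P[:,0].max().round(2),P[:,1].max().round(2)))
        Q=np.array([proj("side",[.4535+r*np.cos(a),y+r*np.sin(a),z]) for a in np.linspace(0,6.28,73)]); o.append(("side vmax",Q[:,1].max().round(2),Q[:,0].min().round(2),Q[:,0].max().round(2)))
    P=np.array([proj("top",[.4535+.012*np.cos(a),y+.012*np.sin(a),.056]) for a in np.linspace(0,6.28,73)]); print(y,o,"knob top u",P[:,0].min().round(2),P[:,0].max().round(2))
E
```

```text
0.168 [(np.float64(190.38), np.float64(250.75)), ('side vmax', np.float64(188.66), np.float64(177.55), np.float64(192.38)), (np.float64(187.93), np.float64(250.24)), ('side vmax', np.float64(179.06), np.float64(176.37), np.float64(191.46))] knob top u 169.87 182.31
0.17 [(np.float64(189.42), np.float64(250.76)), ('side vmax', np.float64(188.2), np.float64(177.38), np.float64(192.18)), (np.float64(186.94), np.float64(250.25)), ('side vmax', np.float64(178.62), np.float64(176.2), np.float64(191.26))] knob top u 168.84 181.27
0.172 [(np.float64(188.45), np.float64(250.77)), ('side vmax', np.float64(187.75), np.float64(177.2), np.float64(191.98)), (np.float64(185.94), np.float64(250.26)), ('side vmax', np.float64(178.17), np.float64(176.02), np.float64(191.05))] knob top u 167.8 180.24
```

The knob is gripped. In this crop the body's bottom edge is at about side (185,188), and in the top view its rim edge is at column 190. The top view puts the offset from the tool within 1 mm, while the side view suggests about 3 mm, so I'll check again above red. Lifting and carrying.

Call:
{"fn": "jog_arm", "kwargs": {
  "targets": [
    [0,0,-0.002,0],
    [0,0,-0.01,0],
    [0,0,-0.025,0],
    [0,0,-0.04,0],
    [0,0,-0.055,0]
  ]
}}

```text
time: 28.62
tool_pos: [0.4524, 0.1677, 0.0874]
tool_rot: [-0.0, 0.741, 0.671, -0.001]
contact_force: [0.7, 0.1, -2.2]
gripper_width: 0.259
```

Call:
{"fn": "jog_arm", "kwargs": {
  "targets": [
    [0,0,-0.015,0],
    [0,0,-0.03,0],
    [0,0,-0.04,0],
    [0,0,-0.043,0],
    [0,0,-0.043,0]
  ]
}}

```text
time: 29.03
tool_pos: [0.4536, 0.168, 0.1311]
tool_rot: [0.0, 0.741, 0.671, 0.001]
contact_force: [0.4, 0.3, -2.7]
gripper_width: 0.257
```

Call:
{"fn": "jog_arm", "kwargs": {
  "targets": [
    [-0.0074,0.0078,0,0],
    [-0.0239,0.0253,0,0],
    [-0.046,0.0487,0,0],
    [-0.0681,0.072,0,0],
    [-0.0883,0.0934,0,0]
  ]
}}

```text
time: 29.45
tool_pos: [0.5377, 0.0688, 0.1287]
tool_rot: [-0.001, 0.741, 0.671, -0.001]
contact_force: [0.1, -0.0, -1.5]
gripper_width: 0.259
```

Call:
{"fn": "jog_arm", "kwargs": {
  "targets": [
    [-0.0202,0.0214,0,0],
    [-0.0405,0.0428,0,0],
    [-0.0626,0.0662,0,0],
    [-0.081,0.0856,0,0],
    [-0.0902,0.0954,0,0]
  ]
}}

```text
time: 29.87
tool_pos: [0.6244, -0.0318, 0.1285]
tool_rot: [-0.0, 0.742, 0.67, -0.001]
contact_force: [0.0, 0.5, -1.2]
gripper_width: 0.26
```

Call:
{"fn": "jog_arm", "kwargs": {
  "targets": [
    [-0.0055,0.0058,0,0],
    [-0.0055,0.0058,0,0],
    [-0.0055,0.0058,0.005,0],
    [-0.0055,0.0058,0.012,0],
    [-0.0055,0.0058,0.018,0]
  ]
}}

```text
time: 30.28
tool_pos: [0.6276, -0.0334, 0.1112]
tool_rot: [-0.001, 0.741, 0.672, -0.0]
contact_force: [-0.9, -0.5, -2.5]
gripper_width: 0.257
```

Call:
{"fn": "jog_arm", "kwargs": {
  "targets": [
    [0,0,0.004,0],
    [0,0,0.008,0],
    [0,0,0.011,0],
    [0,0,0.011,0],
    [0,0,0.011,0]
  ]
}}

```text
time: 30.7
tool_pos: [0.6285, -0.0344, 0.1011]
tool_rot: [-0.0, 0.741, 0.671, -0.0]
contact_force: [-0.2, -0.1, -2.6]
gripper_width: 0.258
```

```bash
python3 plan.py .629 -.0345 .0916 -5.7;  python3 - <<'E'
from h import *
s=cams.grab_frame("side"); u,v=map(int,proj("side",[.629,-.0345,.06])); print(u,v)
p=manip.state()["tool_pos"]; z=p[2]-.0326
for y in(-.036,-.034,-.032):
    Q=np.array([proj("side",[.629+.017*np.cos(a),y+.017*np.sin(a),z]) for a in np.linspace(0,6.28,73)]); print(y,Q[:,1].max(),Q[:,0].min(),Q[:,0].max())
cv2.imwrite("pics/p14.png",cv2.resize(s[v-40:v+35,u-35:u+35],None,fx=8,fy=8,interpolation=cv2.INTER_CUBIC)[...,::-1])
E
```

```text
t 30.7 pos [ 0.6285 -0.0344  0.1011] yaw -5.7 grip 0.258 F [-0.2425 -0.1091 -2.6069] j6 -0.07343929673192612
to [ 0.629  -0.0345  0.0916 -5.7   ] calls 1
    [-0.      0.0005  0.0095] 0.0
293 195
-0.036 196.88200828665023 285.6231905888867 303.20238042620423
-0.034 196.31354612786845 285.1799178889016 302.71941503501847
-0.032 195.74757571346981 284.73854790358405 302.23895312216104
```

View pics/p14.png

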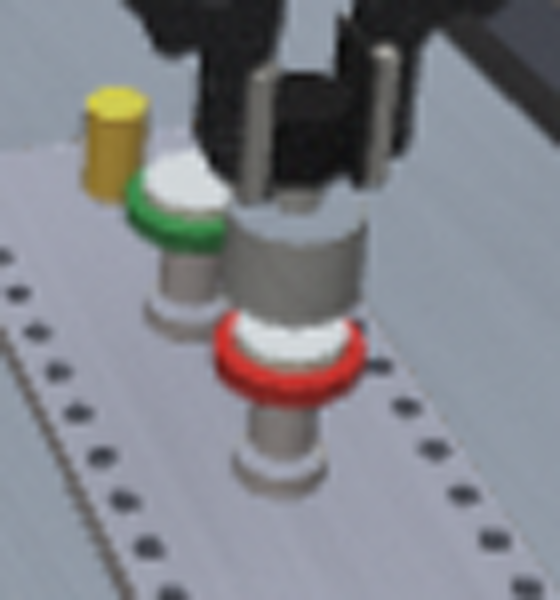

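The extractor hangs level just above red. Its bottom edge is at side (294,195) and the red disc centre is at about (294,199). I'll nudge it 1 mm as a compromise, set it down gently, then check from above.

Call:
{"fn": "jog_arm", "kwargs": {
  "targets": [
    [-0.001,0,0.002,0],
    [-0.001,0,0.004,0],
    [-0.001,0,0.006,0],
    [-0.001,0,0.0075,0],
    [-0.001,0,0.008,0]
  ]
}}

```text
time: 31.17
tool_pos: [0.6282, -0.0356, 0.0928]
tool_rot: [-0.0, 0.741, 0.671, -0.0]
contact_force: [0.5, -0.8, -3.5]
gripper_width: 0.256
```

Call:
{"fn": "jog_arm", "kwargs": {
  "targets": [
    [0,0,0.0005,0],
    [0,0,0.001,0],
    [0,0,0.0015,0],
    [0,0,0.0015,0],
    [0,0,0.0015,0]
  ]
}}

```text
time: 31.58
tool_pos: [0.6285, -0.0355, 0.0918]
tool_rot: [0.0, 0.741, 0.671, 0.0]
contact_force: [-0.1, 0.2, -1.7]
gripper_width: 0.262
```

Call:
{"fn": "jog_arm", "kwargs": {
  "targets": [
    [0,0,0.0005,0],
    [0,0,0.0005,0],
    [0,0,0.0005,0]
  ]
}}

```text
time: 31.83
tool_pos: [0.6285, -0.0356, 0.0913]
tool_rot: [0.0, 0.741, 0.671, 0.0]
contact_force: [-0.6, 0.0, -1.7]
gripper_width: 0.255
```

Call:
{"fn": "jog_arm", "kwargs": {
  "targets": [
    [0,0,0.0005,0],
    [0,0,0.0005,0],
    [0,0,0.0005,0],
    [0,0,0.0005,0]
  ]
}}

```text
time: 32.17
tool_pos: [0.6285, -0.0355, 0.0908]
tool_rot: [0.0, 0.741, 0.671, -0.0]
contact_force: [0.9, -0.4, -2.5]
gripper_width: 0.255
```

Call:
{"fn": "jog_arm", "kwargs": {
  "targets": [
    [0,0,0.0005,0],
    [0,0,0.0005,0],
    [0,0,0.0005,0],
    [0,0,0.0005,0]
  ]
}}

```text
time: 32.5
tool_pos: [0.6286, -0.0356, 0.0906]
tool_rot: [0.0, 0.741, 0.671, 0.0]
contact_force: [-0.7, 0.0, 0.5]
gripper_width: 0.256
```

Call:
{"fn": "jog_arm", "kwargs": {
  "targets": [
    [0,0,0.0003,0],
    [0,0,0.0003,0],
    [0,0,0.0003,0],
    [0,0,0.0003,0]
  ]
}}

```text
time: 32.83
tool_pos: [0.6287, -0.0356, 0.0906]
tool_rot: [0.0, 0.741, 0.671, 0.0]
contact_force: [-2.2, 0.2, 2.8]
gripper_width: 0.254
```

Call:
{"fn": "jog_arm", "kwargs": {
  "targets": [
    [0,0,0,0],
    [0,0,0,0],
    [0,0,0,0],
    [0,0,0,0],
    [0,0,0,0]
  ],
  "fingers": 1
}}

```text
time: 33.25
tool_pos: [0.6285, -0.0355, 0.0898]
tool_rot: [-0.0, 0.741, 0.671, 0.0]
contact_force: [0.6, 0.1, -0.3]
gripper_width: 0.943
```

Call:
{"fn": "jog_arm", "kwargs": {
  "targets": [
    [0,0,-0.01,0],
    [0,0,-0.03,0],
    [0,0,-0.055,0],
    [0,0,-0.08,0],
    [0,0,-0.09,0]
  ]
}}

```text
time: 33.67
tool_pos: [0.6306, -0.0359, 0.1853]
tool_rot: [0.003, 0.741, 0.671, 0.002]
contact_force: [0.1, 0.1, 0.2]
gripper_width: 1.001
```

Call:
{"fn": "jog_arm", "kwargs": {
  "targets": [
    [0.005,-0.02,0,0],
    [0.01,-0.055,0,0],
    [0.015,-0.09,0,0],
    [0.02,-0.125,0,0],
    [0.025,-0.16,0,0]
  ]
}}

```text
time: 34.08
tool_pos: [0.4701, 0.0056, 0.1795]
tool_rot: [-0.0, 0.741, 0.671, -0.0]
contact_force: [-0.4, -0.7, 0.4]
gripper_width: 1.002
```

Call:
{"fn": "jog_arm", "kwargs": {
  "targets": [
    [0.03,-0.005,0,0],
    [0.065,-0.01,0,0],
    [0.1,-0.015,0,0],
    [0.135,-0.02,0,0],
    [0.17,-0.02,0,0]
  ]
}}

```text
time: 34.5
tool_pos: [0.4679, 0.178, 0.1802]
tool_rot: [0.0, 0.741, 0.671, 0.0]
contact_force: [1.1, -0.9, 0.2]
gripper_width: 0.997
```

Call:
{"fn": "jog_arm", "kwargs": {
  "targets": [
    [0.025,0,0,0],
    [0.045,0,0,0],
    [0.055,0,0,0],
    [0.055,0,0,0]
  ]
}}

```text
time: 34.83
tool_pos: [0.4741, 0.2325, 0.1799]
tool_rot: [-0.0, 0.741, 0.672, -0.0]
contact_force: [-1.1, 0.3, 0.5]
gripper_width: 0.998
```

```bash
python3 plan.py; python3 - <<'E'
from h import *
t=cams.grab_frame("top"); s=cams.grab_frame("side")
for y in(-.036,-.034,-.032):
    f=lambda r,z:np.array([proj("top",[.6286+r*np.cos(a),y+r*np.sin(a),z]) for a in np.linspace(0,6.28,73)])
    for r,z in((.012,.114),(.017,.084),(.019,.054)):
        P=f(r,z); print(y,r,"u",P[:,0].min(),P[:,0].max(),"v",P[:,1].min(),P[:,1].max())
c=np.zeros((560,800,3),np.uint8); c[:400,:400]=cv2.resize(t[130:170,260:300],(400,400),interpolation=cv2.INTER_CUBIC)
c[:560,400:]=cv2.resize(s[160:230,270:320],(400,560),interpolation=cv2.INTER_CUBIC)
cv2.imwrite("pics/p15.png",c[...,::-1])
E
```

```text
t 34.83 pos [0.4741 0.2325 0.1799] yaw -5.56 grip 0.998 F [-1.1293  0.2636  0.5176] j6 0.41194245210671615
-0.036 0.012 u 275.16930325166066 288.126049375818 v 136.37328269699105 148.78872084390133
-0.036 0.017 u 272.22074014648877 289.86532459437746 v 138.91157255281036 155.86013367911158
-0.036 0.019 u 270.98991467671607 289.97512502810105 v 142.68448565574639 160.96167493251414
-0.034 0.012 u 274.0902545547114 287.045803764848 v 136.38876520169438 148.80372983692797
-0.034 0.017 u 271.1836829310136 288.82670048759115 v 138.92632799692785 155.8742656427275
-0.034 0.019 u 269.9915757691699 288.9751629885813 v 142.6985276849425 160.97506765892484
-0.032 0.012 u 273.0113046184523 285.9656570794219 v 136.40424629335237 148.81873745157802
-0.032 0.017 u 270.1467169507635 287.78816782349054 v 138.94108214792024 155.88839635732245
-0.032 0.019 u 268.9933214160785 287.97528571041704 v 142.71256852976137 160.98845924538034
```

View pics/p15.png

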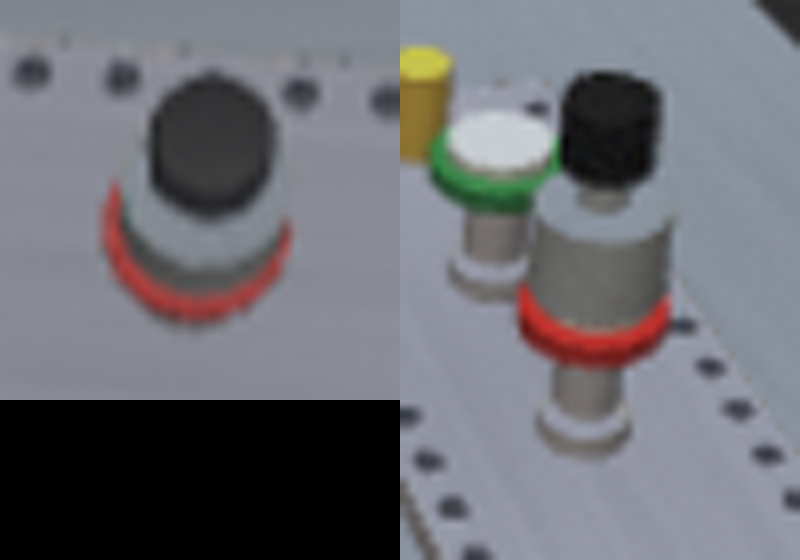

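The top view shows the knob centred at about (280.7,143) and the red rim symmetric around it. The extractor is within about 1 mm of red's centre and upright in both views. I'll check blue and all the discs by numbers, then hand in.

```bash
python3 - <<'E'
from h import *
s=cams.grab_frame("side")
u,v=map(int,proj("side",[.4515,-.15,.055])); r=18; S=6
cr=cv2.resize(s[v-r:v+r+1,u-r:u+r+1],None,fx=S,fy=S,interpolation=cv2.INTER_CUBIC); H=cv2.cvtColor(cr,cv2.COLOR_RGB2HSV).astype(int)
m=((H[...,0]>105)&(H[...,0]<125)&(H[...,1]>130)).astype(np.uint8)
hull=cv2.convexHull(cv2.findNonZero(m)); M=cv2.moments(hull); c=(np.array([M['m10'],M['m01']])/M['m00']+.5)/S-.5+[u-r,v-r]
print("blue disc px",c,"expected if home",proj("side",[.4515,-.1495,.051]))
st=manip.state(); print(st["time"],abs(st["joint_vel"]).max(),st["contact_force"]); print(manip.job_done())
E
```

```text
blue disc px [224.9789 262.0968] expected if home [225.1195 261.536 ]
34.9833 0.011038619803732198 [ 0.2173 -0.8136 -0.5756]
the job is handed in; nothing more can be done
None
```

The freezing station is set up and handed in at about 35 s of the 93 s allowed, with the robot clear of everything. `job_done` gave no verdict, so the results below are my own checks.

- **Blue chuck:** I pressed it straight down into the clamp. At the bottom the tool stopped moving while the push rose to about 19 N, and only then did I let go. Afterwards it stood upright, with its disc within 0.6 px of where a fully home chuck should appear. I did not measure the jaw slides directly.
- **Red chuck:** It stands within about 1 mm of the midpoint between the posts, by the top camera.
- **Green chuck:** It stands in the same row, 70 mm from red towards the yellow post, within about 1 mm.
- **Extractor:** I lowered it gently and let go at about 3 N of contact. It stands upright, knob up, about 1 mm from red's centre by the top camera.

**Where the cameras disagreed:** the side camera read the chucks on the plate about 2.5 mm nearer to it than the top camera did. Before I set the extractor down, the side camera also put it 3–4 mm farther away than the tool pose implied. I nudged it 1 mm as a compromise and trusted the top view for the final check.

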